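# Put the fallen reagent bottle back and secure the case

### The arm

A 7-joint arm with a two-finger parallel gripper is mounted at the origin on the work surface. World frame = base frame: x ahead of the robot, y to its left, z up, the work surface at z = 0. Lengths are in m, angles in rad, forces in N, time in s.
With the tool pointing down it reaches from about 0.425 to 0.925 m from the base axis. Payload 6.8 kg.
Tool frame: the origin (TCP) lies at the very end of the fingers, on their centre line; the grasp point (between the pads) lies 19 mm behind it; z points along the fingers, y is the line along which they close (so a half turn about z gives the same grasp; the last joint's range is limited). The gripper opens to 85 mm and grips with 20 to 120 N. Pads are 22 mm wide; open, the fingers measure 114 mm over their backs; the gripper's body (76 mm by 85 mm) begins 54 mm behind the grasp point. The pads swing forward as they close: fully open they stand 13 mm farther back than shut.
Start: joints at [1.121, 0.477, 0.022, 1.555, -0.011, 1.109, -0.083], TCP at [0.226, -0.636, 0.231] pointing down, gripper open.
Joint ranges: [-2.96, 2.96], [-0.34, 2.1], [-1.41, 1.46], [0.24, 2.44], [-1.37, 4.51], [0.17, 1.92], [-2.96, 2.96]. Speed limits (rad/s): [2.39, 2.39, 3.14, 3.14, 3.14, 3.14, 3.14].

### API

Orientations are given as a unit quaternion [w, x, y, z].
In Python, from cell import status, get_image, ticket, outline_of gives the robot as it stands. The module is installed in compiled form; this text tells all that it offers.
- The arm moves only by the shell command python3 -m creep 'ROWS' [FORCE]. ROWS is JSON, a list of rows, each an object with "slide": the shift along the tool's x, y, z as a fraction of full scale, a list of three; "angular": the turn, a rotation vector about the tool's x, y, z as a fraction of full scale, a list of three; "hand": the opening, from 0 (shut) to 1 (fully open). In form: [{"slide": [x, y, z], "angular": [wx, wy, wz], "hand": hand}, ...]. A call has 1 to 12 rows; each row is the pose to reach, as a shift and turn from the pose commanded when the call began, along the tool's axes at that moment; what a row does not reach only later rows make up. Full scale, the value 1, is 1 m for a shift and 45 degrees for a turn. A row lasts 1/8 s, in which the tool goes at most 62.5 mm and 10.7 degrees, less where a joint would pass 70% of its speed; a pose out of reach is approached as far as the arm can. A call with a number of a shift or a turn outside -1 to 1 is refused whole. A call with a gripper value outside its range is refused whole. The fingers move at their own pace and stop on an object; FORCE is the grip in N (left out, the last holds). Time passes only in rows, so rows that repeat a pose let the fingers close. It gives the time, the measured TCP pose, the force, the opening and the grip force at its end, in the units of the state.
- status.state(): the state, without advancing time (a new reading comes with each control period).
- get_image(name): name is "scene" or "top" or "wrist"; returns a dict with "img" (480x640x3 uint8, red, green, blue), "intrinsics" (3x3 intrinsics, pixels), "world_to_cam" (4x4, takes a point from world to camera coordinates); the wrist camera has in their place "hand_eye" (4x4, takes a point from camera to tool coordinates, whose origin is the TCP and whose axes are the flange's). Camera axes: x right, y down, z forward; pixel columns grow to the right and rows downward; lengths in m; the calibration is good to about 2 mm. A picture is of the moment at which its call begins: read the wrist's pose just before it. There is no depth.
- ticket.sign_off(): hands the job in; it is judged then, once.
Trained networks look in a picture, given as the dict that the camera call returned (one of the last four; its "shot" number tells which), for a name from the list of things; names that differ only in an ending like _2 or _b are one class to them, and where a whole thing is asked for, a point or a joint stands for the part that bears it (a point fixed in the world has none). Each returns a list of dicts, best first, with "conf" (0 to 1); they miss things now and then, are a little off and sometimes report something else, mostly with a low value. They report only what shows in the picture. A call takes as long as a camera call. They do not tell look-alikes from the thing itself.
- outline_of(picture, name): "mask" (480x640 bool, what is visible of it) and "extent" ([left, top, right, bottom] in pixels, round what is visible of it).
The state is a dict: "clock": time; "qpos": joint angles; "joint_velocities": joint speeds; "tau": joint torques, N m; "ee_pos": TCP position; "orientation": TCP orientation; "contact_force": force on the tool from outside, world axes, zero at the start; "moment": the same for the moment, N m; "gripper_width": finger opening in m; "grip_force": force on a finger pad.
Only numpy, scipy, OpenCV 4.12 (cv2) and the standard library are available. Lean on these libraries where they do the work, as an engineer would, in place of code of your own. Each camera call takes 0.05 s, during which the arm holds its last target. There are 200 camera calls.

### The job

A red-capped reagent bottle has toppled over on the lab bench. Stand it upright in the middle of the green pad inside the open blue case, then close the clear lid fully, and only then turn both yellow turnbuttons so that their arms point straight up the slope over the lid's edge. Leave the two bottles already in the case and the glass dish in front of it where they are.

Things in the scene. Friction and masses are not known exactly. Their poses are not given: they have to be found in the camera images.
- bottle: the fallen bottle: white square plastic bottle with red label and red cap; body 36 x 36 mm and 50 mm high, round cap 26 mm diameter from 54 to 70 mm height (total 70), about 80 g. Origin: centre of its base; own z axis runs from base to cap. At the start it lies on one flat side on the bench before the low front of the case, base towards the case
- case: blue case fixed to the bench, 200 deep (x) x 300 wide (y). Origin: centre of underside; x from low front to high back (front faces roughly to the robot's left), y 90 degrees left of x. Inner floor 20 high, clear for x -61..90, y +-140 (mm). Walls 10 thick, tops sloping up at 35 degrees from 35 high (front) to 172 (back). Sloping front rail x -100..-61, its highest edge 72 above the bench
- pad: green square pad 80 x 80 mm, 3 mm thick, fixed on the case's inner floor. Origin: centre of its underside (20 mm above the bench). Axes parallel to the case's
- lid (a joint): lid angle (rad): 0 shut, grows as it opens (limit 1.65); starts 1.35 to 1.6. White frame, clear pane, 300 mm wide, 189 from hinge to free edge, 8 thick. Stiff hinge: stays where left, 5 N at the free edge moves it. Black finger bar 70 wide, 10 thick, 14 proud of the outer face, 169 from the hinge. Shut, it slopes at 35 degrees, free edge low
- lid_hinge (a point): point on the lid's hinge axis, middle of its width, at the lid's underside. The axis is the case's y axis. Axes move with the lid: -x runs along the lid to its free edge, z is the normal of its outer face
- lid_edge (a point): middle of the lid's free edge, on its outer face (189 mm from the hinge). Axes as lid_hinge
- turn_far (a joint): angle (rad) of the yellow turnbutton at the case's +y end (farther from the robot): 0 = secured, arm pointing straight up the slope over the lid; positive = arm turned counter-clockwise seen from outside the slope (towards the case's +y). Starts about 1.25 to 1.6; limits +-1.7; stays where left, turning takes about 0.06 N m
- turn_far_grip (a point): on the farther turnbutton's pivot axis, 20 mm above the front rail's face, in its grip fin. z = pivot axis (normal of the 35-degree slope, leaning to the case's front), x = along the arm. Fin: 34 mm long (x), 10 thick (y), from 6.5 to 30 mm above the rail's face. Under it the flat arm, 18 wide, reaches from the axis 46 mm in +x, 12 in -x
- turn_near (a joint): angle (rad) of the yellow turnbutton at the case's -y end (nearer to the robot): 0 = secured, arm pointing straight up the slope; negative = arm turned clockwise seen from outside (towards the case's -y). Starts about -1.25 to -1.6; otherwise as turn_far
- turn_near_grip (a point): same point and axes on the nearer turnbutton
- stock_a: bystander, nothing to do: bottle like the fallen one with blue cap and label, standing in the case near its +y end. Origin: centre of its base
- stock_b: bystander, nothing to do: bottle like the fallen one with black cap and label, standing in the case near its -y end. Origin: centre of its base
- dish: bystander, nothing to do: open glass dish, 70 mm diameter, 45 mm high, standing before the low front of the case, nearer to or farther from the robot than the fallen bottle. Origin: centre of its base
Not all that is in view belongs to the job. Leave any orange look-alike of the bottle alone.

How it is judged:
By the outcome, as a careful person would: the job done as asked, in the order asked, and still so for the second after the job is handed in, with the robot touching nothing.
It also fails if it takes over 72 s, if anything falls off the work surface, if the arm or the gripper's body presses on something with over 40 N, if the wrist force passes 120 N, or if a joint passes its speed limit or range.

## Working session

There is one attempt and no reset: what is moved stays moved. The work goes in short steps, Python scripts to look and compute and a shell command to move; the robot and the scene stay as the last step left them, time stands still between calls to the robot, and variables do not carry over. Pictures are saved under pics/ and viewed, at most 10 in all, crops included, and the job is handed in when it is done.

```bash
mkdir -p pics; cat > h.py <<'E'
import numpy as np, cv2, json
from cell import status, get_image, ticket, outline_of
from scipy.spatial.transform import Rotation as R
def pose():
    s=status.state(); q=s["orientation"]
    return np.array(s["ee_pos"]), R.from_quat([q[1],q[2],q[3],q[0]])
def proj(im,P):
    P=np.atleast_2d(P); T=np.array(im["world_to_cam"]); c=P@T[:3,:3].T+T[:3,3]; u=c@np.array(im["intrinsics"]).T
    return u[:,:2]/u[:,2:]
def ray(im,px):
    T=np.array(im["world_to_cam"]); d=np.linalg.inv(im["intrinsics"])@[px[0],px[1],1]
    Rm=T[:3,:3]; return -Rm.T@T[:3,3], Rm.T@d
def atz(im,px,z):
    o,d=ray(im,px); return o+d*(z-o[2])/d[2]
def wrist():
    p,r=pose(); im=get_image("wrist"); H=np.array(im["hand_eye"]); W=np.eye(4); W[:3,:3]=r.as_matrix(); W[:3,3]=p
    im["world_to_cam"]=np.linalg.inv(W@H); return im
def tri(a):
    A=np.zeros((3,3));b=np.zeros(3)
    for im,px in a:
        o,d=ray(im,px); d=d/np.linalg.norm(d); M=np.eye(3)-np.outer(d,d); A+=M;b+=M@o
    return np.linalg.solve(A,b)
def save(im,n): cv2.imwrite("pics/"+n+".png",im["img"][:,:,::-1])
E
python3 - <<'E'
from h import *
s=status.state(); print({k:np.round(v,3).tolist() for k,v in s.items()})
for n in("scene","top"):
    im=get_image(n); save(im,n+"0")
    print(n,np.round(im["intrinsics"],1).tolist(),np.round(im["world_to_cam"],3).tolist())
    for k in("bottle","case","pad","lid","turn_far","turn_near","stock_a","dish"):
        for d in outline_of(im,k)[:4]:
            m=d["mask"];ys,xs=np.nonzero(m);print(k,round(d["conf"],2),np.round(d["extent"]).tolist(),m.sum(),xs.mean().round(1),ys.mean().round(1), im["img"][m].mean(0).round())
E
```

```text
{'clock': 0.0, 'qpos': [1.121, 0.478, 0.022, 1.556, -0.012, 1.109, -0.083], 'joint_velocities': [0.0, 0.0, -0.001, -0.0, 0.001, -0.0, -0.0], 'tau': [0.0, -59.645, 1.608, -28.119, 0.012, 0.009, 0.0], 'ee_pos': [0.226, -0.635, 0.23], 'orientation': [-0.001, 0.985, 0.17, -0.0], 'contact_force': [-0.168, 0.621, 0.289], 'moment': [-0.009, -0.003, -0.032], 'grip_force': 0.0, 'gripper_width': 0.086}
scene [[493.6, 0.0, 316.3], [0.0, 493.6, 239.3], [0.0, 0.0, 1.0]] [[-0.286, 0.958, 0.008, 0.144], [0.698, 0.214, -0.684, -0.311], [-0.657, -0.19, -0.73, 1.179], [0.0, 0.0, 0.0, 1.0]]
bottle 0.63 [455.0, 320.0, 507.0, 358.0] 1480 477.4 338.8 [180. 119. 117.]
bottle 0.28 [314.0, 208.0, 331.0, 236.0] 325 323.8 222.4 [183. 153.  63.]
case 0.93 [124.0, 46.0, 341.0, 361.0] 31279 230.4 239.1 [ 70.  81. 100.]
case 0.57 [453.0, 317.0, 511.0, 357.0] 1556 477.4 338.3 [179. 119. 118.]
pad 0.7 [211.0, 231.0, 270.0, 280.0] 1792 242.1 256.0 [ 49. 115.  67.]
lid 0.61 [121.0, 43.0, 288.0, 252.0] 3887 205.1 144.4 [129. 130. 126.]
turn_far 0.92 [264.0, 286.0, 300.0, 330.0] 568 280.5 307.5 [188. 156.  62.]
turn_far
[... 869 characters left out ...]
 485.0, 348.0] 24550 415.8 232.7 [89. 94. 95.]
pad 0.88 [391.0, 217.0, 420.0, 266.0] 1313 405.8 242.5 [45. 93. 56.]
pad 0.26 [343.0, 270.0, 355.0, 306.0] 415 348.6 285.4 [134. 114.  48.]
lid 0.83 [419.0, 107.0, 485.0, 345.0] 12890 449.7 230.1 [104. 107. 104.]
turn_far 0.74 [343.0, 162.0, 357.0, 196.0] 395 353.3 181.5 [135. 116.  48.]
stock_a 0.83 [401.0, 158.0, 426.0, 187.0] 527 413.2 172.6 [ 77.  88. 106.]
stock_a 0.58 [408.0, 290.0, 422.0, 314.0] 183 414.5 301.6 [80. 82. 79.]
stock_a 0.29 [391.0, 219.0, 418.0, 265.0] 1244 405.8 242.2 [45. 93. 56.]
dish 0.77 [182.0, 281.0, 227.0, 314.0] 1225 204.0 296.4 [109. 112. 110.]
dish 0.72 [346.0, 162.0, 361.0, 198.0] 418 353.2 181.6 [133. 114.  49.]
```

View pics/scene0.png

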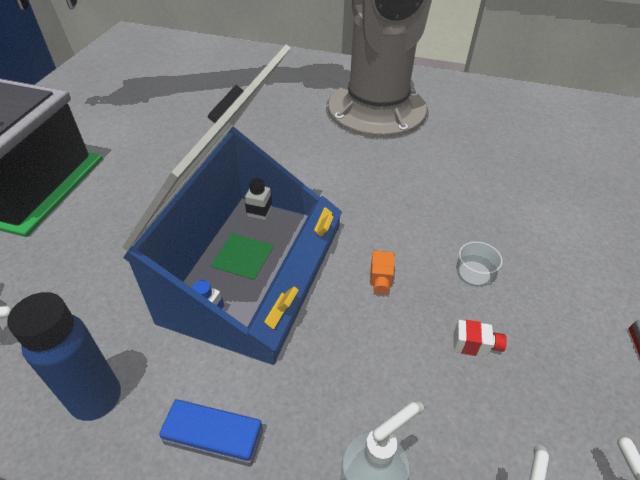

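View pics/top0.png

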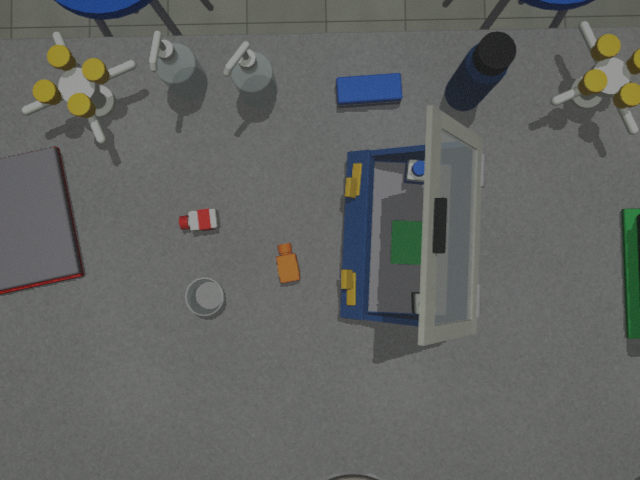

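The white bottle with red label and cap is at top (200,220) / scene (478,339), lying with its cap away from the case. Possible mix-ups are the orange look-alike at top (287,264) / scene (382,270), and the stock bottles with blue cap at top (414,172) and black cap at top (414,302). By the description I choose (200,220). The lid leans over the case, both turnbuttons are turned sideways, and the dish is at top (205,297).

```bash
python3 - <<'E'
from h import *
t=get_image("top"); s=get_image("scene")
def hsv(im,lo,hi,box):
    h=cv2.cvtColor(im["img"],cv2.COLOR_RGB2HSV); m=cv2.inRange(h,np.array(lo),np.array(hi)); z=np.zeros_like(m); l,T,r,b=box; z[T:b,l:r]=m[T:b,l:r]; return z
for n,im,bx in(("top",t,(330,100,440,350)),("scene",s,(180,180,350,350))):
    for nm,lo,hi in(("yel",(20,120,60),(32,255,255)),("grn",(50,80,40),(85,255,255))):
        m=hsv(im,lo,hi,bx); k,l,st,c=cv2.connectedComponentsWithStats(m)
        for i in range(1,k):
            if st[i,4]>100:
                cn=cv2.findContours((l==i).astype(np.uint8),0,2)[0][0]; print(n,nm,st[i].tolist(),c[i].round(1),cv2.approxPolyDP(cn,3,True)[:,0].tolist())
# bottle
for n,im,bx in(("top",t,(160,190,235,245)),("scene",s,(440,305,520,370))):
    d=[d for d in outline_of(im,"bottle") if d["conf"]>.5][0]; m=d["mask"].astype(np.uint8)
    cn=max(cv2.findContours(m,0,2)[0],key=len); print(n,"bottle",cv2.approxPolyDP(cn,2.,True)[:,0].tolist(),cv2.minAreaRect(cn))
    h=hsv(im,(0,150,60),(6,255,255),bx)|hsv(im,(174,150,60),(180,255,255),bx)
    k,l,st,c=cv2.connectedComponentsWithStats(h); print([(st[i].tolist(),c[i].round(1)) for i in range(1,k) if st[i,4]>30])
for n,im in(("top",t),("scene",s)):
    for d in outline_of(im,"dish")[:1]: print("dish",n,d["extent"])
def cr(im,l,T,r,b,f): return cv2.resize(im["img"][T:b,l:r],None,fx=f,fy=f,interpolation=cv2.INTER_CUBIC)
c=np.zeros((600,800,3),np.uint8)
a=cr(t,330,100,490,350,2.4);c[:600,:384]=a
a=cr(s,120,40,345,365,1.2);
b=cr(s,120,120,350,365,1.8);c[:441,384:384+414]=b
a=cr(s,440,310,520,362,2.8);c[445:445+a.shape[0],384:384+a.shape[1]]=a
a=cr(t,170,195,230,240,3);c[445:445+a.shape[0],614:614+a.shape[1]]=a
cv2.imwrite("pics/comp.png",c[:,:,::-1])
E
```

```text
top yel [345, 163, 17, 35, 392] [353.4 181.6] [[360, 163], [353, 164], [352, 177], [346, 178], [346, 196], [358, 194]]
top yel [341, 270, 15, 35, 412] [348.8 285.1] [[341, 270], [341, 288], [347, 289], [347, 304], [354, 304], [355, 273]]
top grn [391, 220, 31, 45, 1297] [405.9 242.1] [[393, 220], [391, 262], [419, 264], [421, 222]]
scene yel [314, 208, 19, 28, 301] [323.6 221.9] [[326, 208], [314, 230], [320, 235], [332, 219]]
scene yel [265, 287, 34, 42, 532] [280.3 307. ] [[295, 287], [281, 293], [265, 323], [272, 328], [298, 290]]
scene grn [211, 233, 63, 47, 1732] [242.2 255.8] [[232, 233], [211, 266], [253, 279], [273, 245]]
top bottle [[278, 245], [279, 254], [276, 262], [280, 282], [299, 279], [296, 258], [291, 252], [290, 245]] ((286.9053955078125, 262.4324035644531), (38.30496597290039, 21.371868133544922), 80.53767395019531)
[([198, 209, 13, 21, 210], array([203.6, 219.1])), ([179, 216, 10, 13, 93], array([183.2, 222.1]))]
scene bottle [[374, 251], [370, 284], [375, 292], [386, 294], [393, 277], [394, 254]] ((381.9139709472656, 272.4467468261719), (23.44875717163086, 43.276084899902344), 5.194429397583008)
[([462, 320, 20, 35, 482], array([472.4, 336.9])), ([494, 333, 13, 18, 180], array([499.9, 341.6]))]
dish top [184.3, 277.1, 224.0, 318.6]
dish scene [456.4, 244.9, 504.4, 288.3]
```

View pics/comp.png

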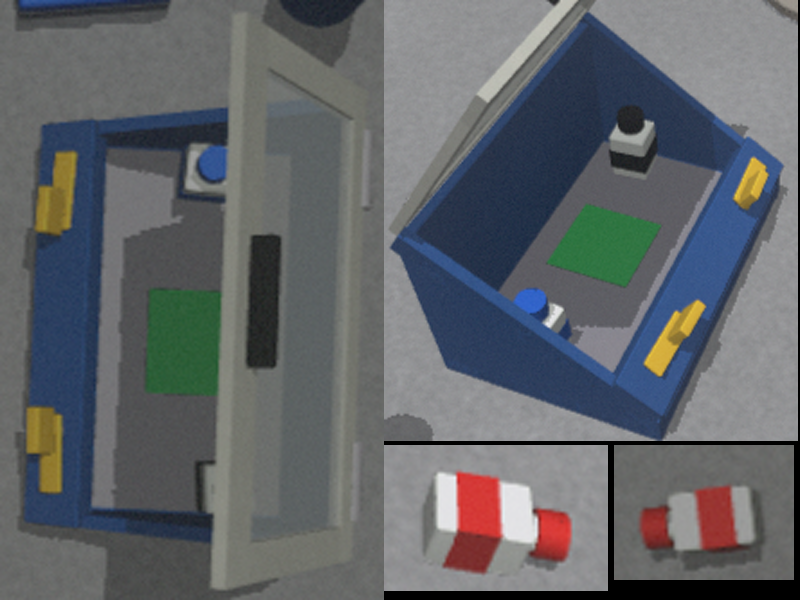

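The close crop confirms the target: white body, red label, red cap pointing away from the case. The green pad is fully visible in the scene view, and the lid stands open with its finger bar on the outer face.

```bash
python3 - <<'E'
from h import *
from scipy.optimize import least_squares
t=get_image("top"); s=get_image("scene")
pc=np.array([atz(s,p,.023) for p in((232,233),(211,266),(253,279),(273,245))]); print("pad",pc.round(4).tolist(),pc.mean(0).round(4),np.linalg.norm(np.roll(pc,1,0)-pc,axis=1).round(4))
pt=np.array([atz(t,p,.023) for p in((393,220),(391,262.5))]);print("padtop front",pt.round(4).tolist())
obs=[(s,(273.3,363.3),(-.1,.15,0)),(s,(341.7,211.7),(-.1,-.15,.035)),(s,(246.7,333.9),(-.061,.14,.062)),(s,(447/1.8*0+120+(447-384)/1.8,120+368/1.8),(.1,.15,0)),
(t,(347.5,151.7),(-.1,.15,.035)),(t,(339.2,317.5),(-.1,-.15,.035))]
def W(p,P): c,sn=np.cos(p[2]),np.sin(p[2]); return np.array([p[0]+c*P[0]-sn*P[1],p[1]+sn*P[0]+c*P[1],P[2]])
f=lambda p: np.concatenate([proj(im,W(p,P))[0]-px for im,px,P in obs])
r=least_squares(f,[.45,-.2,-1.57],loss="soft_l1"); print("case",r.x.round(4),r.fun.reshape(-1,2).round(1).tolist())
p=r.x
# in case frame
inv=lambda w:(lambda d:(np.cos(p[2])*d[0]+np.sin(p[2])*d[1],-np.sin(p[2])*d[0]+np.cos(p[2])*d[1],w[2]))(w-np.array([p[0],p[1],0]))
print("pad in case",np.round(inv(pc.mean(0)),4),[np.round(inv(x),4).tolist() for x in pc])
# bottle
for n,a,b in(("label",(203.6,219.1),(472.4,336.9)),("cap",(183.2,222.1),(499.9,341.6)),("dish",(204,297.8),(480,266))):
    print(n,tri([(t,a),(s,b)]).round(4),"top@.03",atz(t,a,.03).round(4))
print("base edge top", atz(t,(216.5,218),.036).round(4))
# turn fins top picks (comp->px)
for n,a,b in(("far",(353.4,181.6),(280.3,307)),("near",(348.8,285.1),(323.6,221.9))):
    X=tri([(t,a),(s,b)]);print(n,X.round(4),"case",np.round(inv(X),4))
# lid free edge end corners in top comp: (231,14) far , (213,588) near -> radius 189
def lid(th):
    hx,hz=.095,.172
    a=np.radians(215)-th; return hx,hz,a
oc=[((330+240/2.4,100+14/2.4),.15),((330+214/2.4,100+588/2.4),-.15)]
for th in np.arange(1.3,1.66,.05):
    h=p; X=[]; a=np.radians(215)-th
    for px,y in oc: X.append(proj(t,W(p,(.09+.189*np.cos(a),y,.175+.189*np.sin(a))))[0].round(1).tolist())
    print(round(th,2),X,oc if th<1.31 else "")
E
```

```text
pad [[0.5001, -0.1553, 0.023], [0.5797, -0.1583, 0.023], [0.585, -0.0823, 0.023], [0.5058, -0.077, 0.023]] [ 0.5426 -0.1182  0.023 ] [0.0785 0.0797 0.0762 0.0793]
padtop front [[0.5835, -0.0838, 0.023], [0.5055, -0.0786, 0.023]]
case [ 0.5519 -0.0926 -1.64  ] [[0.4, 2.2], [-0.6, 2.1], [1.8, -5.8], [-0.0, -0.7], [0.9, 0.2], [0.3, -0.9]]
pad in case [ 0.0262 -0.0075  0.023 ] [[0.0661, -0.0474, 0.023], [0.0636, 0.0323, 0.023], [-0.0126, 0.0322, 0.023], [-0.0124, -0.0471, 0.023]]
label [0.5905 0.2654 0.0213] top@.03 [0.5897 0.2637 0.03  ]
cap [0.5857 0.3044 0.0194] top@.03 [0.5848 0.3012 0.03  ]
dish [0.4452 0.2667 0.0182] top@.03 [0.446  0.2636 0.03  ]
base edge top [0.5909 0.2387 0.036 ]
far [ 0.6496 -0.0105  0.0625] case [-0.0887  0.0917  0.0625]
near [0.467  0.0011 0.0647] case [-0.0877 -0.0912  0.0647]
1.3 [[390.0, 111.4], [378.5, 339.3]] [((430.0, 105.83333333333333), 0.15), ((419.1666666666667, 345.0), -0.15)]
1.35 [[395.4, 110.1], [383.9, 340.4]] 
1.4 [[401.1, 108.8], [389.6, 341.5]] 
1.45 [[407.2, 107.6], [395.7, 342.6]] 
1.5 [[413.6, 106.4], [402.1, 343.7]] 
1.55 [[420.3, 105.3], [408.8, 344.8]] 
1.6 [[427.3, 104.3], [415.9, 345.9]] 
1.65 [[434.6, 103.4], [423.2, 346.9]]
```

```bash
cat > log.py <<'E'
from h import *
s=status.state(); open("log.jsonl","a").write(json.dumps({k:np.asarray(s[k]).tolist() for k in("qpos","ee_pos","orientation")})+"\n")
print(np.round(s["qpos"],2).tolist(),np.round(s["ee_pos"],4).tolist(),np.round(pose()[1].as_matrix(),2).tolist(),s["gripper_width"])
E
python3 log.py
python3 -m creep '[{"slide":[0,0,-0.06],"angular":[0,0,0],"hand":1},{"slide":[0,0,-0.12],"angular":[0,0,0],"hand":1},{"slide":[0,0,-0.18],"angular":[0.2,0,0],"hand":1},{"slide":[0.05,-0.05,-0.24],"angular":[0.4,0.1,0],"hand":1},{"slide":[0.1,-0.1,-0.26],"angular":[0.6,0.2,0],"hand":1},{"slide":[0.14,-0.14,-0.26],"angular":[0.6,0.4,0],"hand":1}]'; python3 log.py
python3 -m creep '[{"slide":[0.04,-0.04,-0.0],"angular":[-0.2,-0.2,0.2],"hand":1},{"slide":[0.08,-0.08,0],"angular":[-0.4,-0.4,0.4],"hand":1},{"slide":[0.12,-0.12,0],"angular":[-0.4,-0.6,0.5],"hand":1},{"slide":[0.16,-0.16,0],"angular":[-0.4,-0.6,0.5],"hand":1}]'; python3 log.py
```

```text
[1.12, 0.48, 0.02, 1.56, -0.01, 1.11, -0.08] [0.2262, -0.6359, 0.2313] [[0.94, 0.34, -0.0], [0.34, -0.94, 0.0], [-0.0, -0.0, -1.0]] 0.08561880781407318
clock: 2.05
ee_pos: [0.2768, -0.5317, 0.4582]
orientation: [-0.227, 0.956, 0.162, 0.087]
contact_force: [1.1, -0.2, -3.1]
gripper_width: 0.0854
grip_force: 0.0
[1.44, 0.53, -0.52, 1.1, -0.11, 1.91, -0.32] [0.2768, -0.5317, 0.4582] [[0.93, 0.35, 0.09], [0.27, -0.84, 0.46], [0.24, -0.41, -0.88]] 0.08542370813115323
clock: 2.55
ee_pos: [0.3476, -0.4096, 0.5155]
orientation: [-0.089, 0.99, 0.046, -0.102]
contact_force: [0.7, -1.2, -1.2]
gripper_width: 0.0852
grip_force: 0.0
[0.81, 0.28, -0.1, 1.24, 0.04, 1.89, -0.76] [0.3476, -0.4096, 0.5155] [[0.98, 0.07, -0.21], [0.11, -0.98, 0.17], [-0.19, -0.19, -0.96]] 0.08519288035907005
```

```bash
cat > kin.py <<'E'
import numpy as np, json, itertools
from scipy.spatial.transform import Rotation as R
from scipy.optimize import least_squares
LO=np.array([-2.96,-.34,-1.41,.24,-1.37,.17,-2.96]);HI=np.array([2.96,2.1,1.46,2.44,4.51,1.92,2.96])
def fk(q,p,s):
    # p: o1,o7,d1,L1,L2,L3, a1..a4 (x-offsets at joints 2,4,6), o2,o3,o4,o5,o6
    off=np.array([p[0],*p[10:15],p[1]]); a=np.asarray(q)*s+off
    rz=lambda t:R.from_euler("z",t).as_matrix(); ry=lambda t:R.from_euler("y",t).as_matrix()
    T=rz(a[0]); x=T@[p[6],0,p[2]]; T=T@ry(a[1])@rz(a[2]); x=x+T@[p[7],0,p[3]]; T=T@ry(a[3])@rz(a[4]); x=x+T@[p[8],0,p[4]]
    T=T@ry(a[5])@rz(a[6]); x=x+T@[0,0,p[5]]; return x,T
def fit():
    D=[json.loads(l) for l in open("log.jsonl")]; best=None
    for sg in itertools.product([1,-1],repeat=4):
        s=np.array([sg[0],1,sg[1],1,sg[2],1,sg[3]])
        def f(p):
            r=[]
            for d in D:
                x,T=fk(d["qpos"],p,s); w=d["orientation"]; Rm=R.from_quat([w[1],w[2],w[3],w[0]]).as_matrix()
                r+=list((x-d["ee_pos"])*3)+list((T-Rm).ravel())
            return np.concatenate([r,.03*p[6:9],.1*p[10:15]])
        for o1 in(-2.35,0,2.35):
          for o7 in(0,1.6,3.1,-1.6):
            g=least_squares(f,[o1,o7,.3,.4,.4,.2,0,0,0,0,0,0,0,0,0])
            if best is None or g.cost<best[0]: best=(g.cost,g.x,s,g.fun)
    return best
def ik(x,T,p,s,q0,n=30,w=.3,seed=0,full=False):
    rng=np.random.default_rng(seed); out=[]
    for i in range(n):
        st=np.array(q0) if i==0 else rng.uniform(LO,HI)
        def f(q):
            X,M=fk(q,p,s); return np.concatenate([(X-x)*5,R.from_matrix(M@T.T).as_rotvec(),.003*(q-q0)])
        g=least_squares(f,np.clip(st,LO+.02,HI-.02),bounds=(LO+.01,HI-.01)); X,M=fk(g.x,p,s)
        e=np.linalg.norm(X-x); a=np.linalg.norm(R.from_matrix(M@T.T).as_rotvec())
        out.append((e+.3*a,e,a,g.x))
    out.sort(key=lambda o:o[0]); ok=[o for o in out if o[0]<.006] or out[:1]
    return min(ok,key=lambda o:np.abs(o[3]-q0).max())
E
python3 - <<'E'
from kin import *
b=fit(); print(b[0],b[1].round(3).tolist(),b[2],np.abs(b[3]).max()); np.savez("kin.npz",p=b[1],s=b[2])
E
```

```text
0.0012229537771844834 [-0.105, 1.486, 0.319, 0.521, 0.456, 0.348, 0.037, 0.019, -0.007, -30.572, -0.048, 0.017, 0.066, -0.018, -0.009] [-1  1 -1  1 -1  1 -1] 0.01835665328616598
```

```bash
python3 - <<'E'
from kin import *
k=np.load("kin.npz"); p,s=k["p"],k["s"]
Z=np.array([0,0,1.]); d=np.array([np.cos(np.radians(96.5)),np.sin(np.radians(96.5)),0]); cx=np.array([np.cos(-1.638),np.sin(-1.638),0])
G=np.array([.587,.2725,.023]); Pl=np.array([.542,-.1195,.062])
q0=json.loads(open("log.jsonl").readlines()[-1])["qpos"]
for t in(45,52,60):
  c,sn=np.cos(np.radians(t)),np.sin(np.radians(t))   # t: final tool angle below horizontal
  for sg,n in((1,"A"),(-1,"B")):
    z=-sn*d-c*Z; y=sg*np.cross(d,Z); T1=np.c_[np.cross(y,z),y,z]
    z2=c*cx-sn*Z; y2=sg*np.cross(cx,Z); T2=np.c_[np.cross(y2,z2),y2,z2]
    a1=T1.T@d; assert np.allclose(T2@a1,Z),(T2@a1)
    for nm,g,T in(("pick",G,T1),("pick_up",G+[0,0,.1],T1),("place",Pl,T2),("place_up",Pl+[0,.08,.12],T2)):
        r=ik(g+.019*T[:,2],T,p,s,q0); print(t,n,nm,"err",round(r[1],4),round(r[2],3),r[3].round(2).tolist())
E
```

```text
45 A pick err 0.0 0.0 [-0.61, 1.02, -0.33, 1.47, 0.86, 1.42, -1.26]
45 A pick_up err 0.0 0.0 [-0.58, 0.89, -0.38, 1.48, 0.83, 1.53, -1.18]
45 A place err 0.0 0.0 [-1.12, 1.31, 1.27, 1.95, -0.62, 0.7, -2.89]
45 A place_up err 0.0011 0.014 [-1.28, 1.19, 1.45, 1.88, -0.45, 0.96, -2.95]
45 B pick err 0.0 0.0 [-0.41, 1.13, -0.68, 1.46, 1.09, 1.62, 1.75]
45 B pick_up err 0.0 0.0 [-0.37, 1.01, -0.76, 1.46, 1.04, 1.72, 1.82]
45 B place err 0.0 0.0 [0.02, 0.79, -0.4, 1.97, 1.15, 1.19, -1.3]
45 B place_up err 0.0 0.0 [-0.06, 0.6, -0.48, 1.9, 0.93, 1.37, -1.14]
52 A pick err 0.0 0.0 [-0.67, 1.08, -0.29, 1.41, 0.88, 1.52, -1.27]
52 A pick_up err 0.0 0.0 [-0.64, 0.94, -0.35, 1.43, 0.87, 1.62, -1.2]
52 A place err 0.0 0.0 [-1.05, 1.19, 1.23, 1.97, -0.63, 0.67, -2.82]
52 A place_up err 0.0 0.0 [-1.25, 1.08, 1.43, 1.89, -0.46, 0.94, -2.92]
52 B pick err 0.0 0.0 [-0.48, 1.18, -0.63, 1.4, 1.1, 1.71, 1.75]
52 B pick_up err 0.0 0.0 [-0.44, 1.05, -0.71, 1.42, 1.06, 1.81, 1.82]
52 B place err 0.0 0.0 [0.08, 0.73, -0.42, 1.99, 1.1, 1.08, -1.22]
52 B place_up err 0.0 0.0 [0.0, 0.54, -0.5, 1.91, 0.86, 1.27, -1.06]
60 A pick err 0.0 0.0 [-0.73, 1.15, -0.25, 1.35, 0.91, 1.63, -1.27]
60 A pick_up err 0.0 0.0 [-0.7, 1.01, -0.3, 1.38, 0.9, 1.72, -1.21]
60 A place err 0.0 0.0 [-0.96, 1.04, 1.16, 1.99, -0.61, 0.65, -2.76]
60 A place_up err 0.0 0.0 [-1.19, 0.93, 1.36, 1.9, -0.44, 0.92, -2.91]
60 B pick err 0.0 0.0 [-0.55, 1.23, -0.57, 1.34, 1.11, 1.81, 1.76]
60 B pick_up err 0.0 0.0 [-0.51, 1.1, -0.64, 1.37, 1.09, 1.91, 1.82]
60 B place err 0.0 0.0 [0.15, 0.67, -0.42, 2.0, 1.01, 0.95, -1.09]
60 B place_up err 0.0 0.0 [0.09, 0.49, -0.52, 1.93, 0.77, 1.16, -0.95]
```

```bash
cat > plan.py <<'E'
from h import *
def down(az): 
    z=np.array([0,0,-1.]); y=np.array([np.cos(az),np.sin(az),0]); return R.from_matrix(np.c_[np.cross(y,z),y,z])
def dn(deg): return down(np.radians(deg))
def fr(z,y):
    z=np.array(z,float);z/=np.linalg.norm(z);y=np.array(y,float);y-=z*(y@z);y/=np.linalg.norm(y);return R.from_matrix(np.c_[np.cross(y,z),y,z])
def chain(wps,start=None):
    p,r=start or pose()
    for x,q in wps:
        x=np.array(x,float); s=r.inv().apply(x-p); a=(r.inv()*q).as_rotvec()/(np.pi/4)
        print("slide",s.round(4).tolist(),"ang",a.round(3).tolist(),"rows>=",max(np.linalg.norm(s)/.0625,np.linalg.norm(a)*45/10.7).round(1)); p,r=x,q
d=np.array([np.cos(np.radians(96.5)),np.sin(np.radians(96.5)),0]); CXA=-1.638; cx=np.array([np.cos(CXA),np.sin(CXA),0]); Z=np.array([0,0,1.])
PICK=fr(-d-Z,-np.cross(d,Z)); PLACE=fr(cx-Z,-np.cross(cx,Z)); G=np.array([.587,.2725,.023]); PAD=np.array([.542,-.1195,.023])
E
python3 - <<'E'
from plan import *
chain([((.45,-.15,.5),dn(-50)),((.5,.05,.48),dn(-10)),((.55,.2,.42),dn(30)),((.58,.25,.35),dn(70))])
E
```

```text
slide [0.1312, -0.244, 0.0369] ang [-0.308, 0.168, -0.766] rows>= 4.5
slide [0.1669, -0.1211, 0.02] ang [0.0, 0.0, -0.889] rows>= 3.7
slide [0.1564, 0.0232, 0.06] ang [0.0, 0.0, -0.889] rows>= 3.7
slide [0.0283, 0.051, 0.07] ang [0.0, 0.0, -0.889] rows>= 3.7
```

```bash

python3 -m creep '[{"slide":[0.13,-0.244,0.037],"angular":[-0.31,0.17,-0.77],"hand":1},{"slide":[0.13,-0.244,0.037],"angular":[-0.31,0.17,-0.77],"hand":1},{"slide":[0.13,-0.244,0.037],"angular":[-0.31,0.17,-0.77],"hand":1},{"slide":[0.13,-0.244,0.037],"angular":[-0.31,0.17,-0.77],"hand":1},{"slide":[0.13,-0.244,0.037],"angular":[-0.31,0.17,-0.77],"hand":1},{"slide":[0.13,-0.244,0.037],"angular":[-0.31,0.17,-0.77],"hand":1}]' | head -2; python3 log.py
python3 -m creep '[{"slide":[0.167,-0.121,0.02],"angular":[0,0,-0.89],"hand":1},{"slide":[0.167,-0.121,0.02],"angular":[0,0,-0.89],"hand":1},{"slide":[0.167,-0.121,0.02],"angular":[0,0,-0.89],"hand":1},{"slide":[0.167,-0.121,0.02],"angular":[0,0,-0.89],"hand":1},{"slide":[0.167,-0.121,0.02],"angular":[0,0,-0.89],"hand":1}]' | head -2; python3 log.py
python3 -m creep '[{"slide":[0.156,0.023,0.06],"angular":[0,0,-0.89],"hand":1},{"slide":[0.156,0.023,0.06],"angular":[0,0,-0.89],"hand":1},{"slide":[0.156,0.023,0.06],"angular":[0,0,-0.89],"hand":1},{"slide":[0.156,0.023,0.06],"angular":[0,0,-0.89],"hand":1},{"slide":[0.156,0.023,0.06],"angular":[0,0,-0.89],"hand":1}]' | head -2; python3 log.py
python3 -m creep '[{"slide":[0.028,0.051,0.07],"angular":[0,0,-0.89],"hand":1},{"slide":[0.028,0.051,0.07],"angular":[0,0,-0.89],"hand":1},{"slide":[0.028,0.051,0.07],"angular":[0,0,-0.89],"hand":1},{"slide":[0.028,0.051,0.07],"angular":[0,0,-0.89],"hand":1},{"slide":[0.028,0.051,0.07],"angular":[0,0,-0.89],"hand":1}]' | head -2; python3 log.py
python3 - <<'E'
from plan import *
p,r=pose(); im=wrist(); save(im,"w1")
for d in outline_of(im,"bottle")[:3]:
    m=d["mask"];print(d["conf"],d["extent"],im["img"][m].mean(0).round())
print(proj(im,[.587,.2725,.018]),proj(im,[.5909,.2387,.036]),proj(im,[.585,.302,.018]))
E
```

```text
clock: 3.3
ee_pos: [0.4484, -0.1509, 0.4977]
[0.58, 0.02, -0.38, 1.56, 0.0, 1.56, -0.68] [0.4484, -0.1509, 0.4977] [[0.76, 0.64, -0.0], [0.64, -0.76, 0.0], [0.0, -0.0, -1.0]] 0.08554823982538894
clock: 3.92
ee_pos: [0.4988, 0.0465, 0.4776]
[0.35, 0.09, -0.61, 1.54, 0.05, 1.53, -0.44] [0.4988, 0.0465, 0.4776] [[0.18, 0.98, -0.0], [0.98, -0.18, 0.0], [0.0, -0.0, -1.0]] 0.08557812925030847
clock: 4.55
ee_pos: [0.5495, 0.1935, 0.4177]
[0.16, 0.3, -0.78, 1.47, 0.2, 1.46, -0.11] [0.5495, 0.1935, 0.4177] [[-0.49, 0.87, -0.0], [0.87, 0.49, 0.0], [0.0, -0.0, -1.0]] 0.08546135265456228
clock: 5.18
ee_pos: [0.5796, 0.2435, 0.3483]
[0.13, 0.45, -0.9, 1.48, 0.35, 1.38, 0.43] [0.5796, 0.2435, 0.3483] [[-0.94, 0.35, -0.0], [0.35, 0.94, 0.0], [0.0, 0.0, -1.0]] 0.08546221752641103
0.74 [319.1, 171.4, 376.4, 221.1] [189. 116. 112.]
0.69 [1.5, 171.4, 28.1, 210.8] [31. 31. 30.]
0.63 [181.3, 146.1, 233.3, 203.9] [177.  94.  41.]
[[345.36282028 191.76002111]] [[322.02395273 205.97622021]] [[366.40359721 182.31633539]]
```

View pics/w1.png

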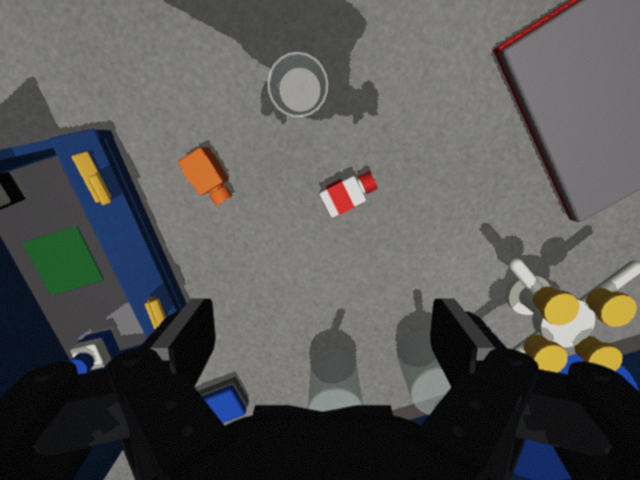

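The wrist view shows the bottle at (347,195) with its cap to the upper right, the orange look-alike at (205,172) and the dish at (298,85); my predicted bottle point (345,192) agrees. Next I refine the bottle with three views.

```bash
python3 - <<'E'
from plan import *
w=wrist(); t=get_image("top"); s=get_image("scene")
from scipy.optimize import least_squares
def red(im,bx):
    l,T,r,b=bx; h=cv2.cvtColor(im["img"],cv2.COLOR_RGB2HSV)[T:b,l:r]
    m=cv2.inRange(h,(0,150,50),(6,255,255))|cv2.inRange(h,(174,150,50),(180,255,255)); k,_,st,c=cv2.connectedComponentsWithStats(m)
    o=sorted([(st[i,4],c[i]+[l,T]) for i in range(1,k) if st[i,4]>25],key=lambda v:-v[0])[:2]; return o[0][1],o[1][1]
V=[(w,red(w,(310,160,390,225)),"w"),(t,red(t,(160,190,235,245)),"t"),(s,red(s,(440,305,520,370)),"s")]
cap=tri([(im,c[1]) for im,c,_ in V]); print("cap tri",cap.round(4), "w+t",tri([(V[0][0],V[0][1][1]),(V[1][0],V[1][1][1])]).round(4))
# silhouette fit: body box + cap, compare union hull to mask bounding polygon via outline
def pts(p):
    x,y,a=p; d=np.array([np.cos(a),np.sin(a),0]); n=np.array([-d[1],d[0],0]); b=np.array([x,y,.018])
    B=np.array([b+h*d+i*.018*n+j*.018*Z for h in(0,.05) for i in(-1,1) for j in(-1,1)])
    C=np.array([b+h*d+.013*(np.cos(u)*n+np.sin(u)*Z) for h in(.054,.07) for u in np.linspace(0,6.28,16)]); return B,C
M=[]
for im,bx in((w,(310,160,390,225)),(t,(160,195,235,245)),(s,(440,305,520,370))):
    l,T,r,b=bx; h=cv2.cvtColor(im["img"],cv2.COLOR_RGB2HSV); g=im["img"].astype(int)
    m=np.zeros((480,640),np.uint8); sat=h[...,1]>140; br=g.min(2)>np.median(g[T:b,l:r].min(2))+25
    m[T:b,l:r]=((sat|br)[T:b,l:r])*255; m=cv2.morphologyEx(m,cv2.MORPH_OPEN,np.ones((2,2),np.uint8)); M.append((im,m)); print(m.sum()/255)
def cost(p):
    e=0
    for im,m in M:
        r=np.zeros((480*4,640*4),np.uint8)
        for P in pts(p): cv2.fillConvexPoly(r,cv2.convexHull((proj(im,P)*4+1.5).astype(np.int32)),255)
        r=cv2.resize(r,(640,480),interpolation=cv2.INTER_AREA); e+=np.abs(r.astype(int)-m).sum()/255
    return e
from scipy.optimize import minimize
g=minimize(cost,[.591,.2387,np.radians(96.5)],method="Nelder-Mead",options=dict(initial_simplex=[[.591,.2387,1.684],[.594,.2387,1.684],[.591,.242,1.684],[.591,.2387,1.75]]))
print(g.x.round(4),np.degrees(g.x[2]).round(1),g.fun)
E
```

```text
Traceback (most recent call last):
IndexError: list index out of range
```

```bash
cat > fitb.py <<'E'
from plan import *
from scipy.optimize import minimize
w=wrist(); t=get_image("top"); s=get_image("scene")
t["img"]=cv2.imread("pics/top0.png")[:,:,::-1].copy(); s["img"]=cv2.imread("pics/scene0.png")[:,:,::-1].copy()
def pts(p):
    x,y,a=p; d=np.array([np.cos(a),np.sin(a),0]); n=np.array([-d[1],d[0],0]); b=np.array([x,y,.018])
    B=np.array([b+h*d+i*.018*n+j*.018*Z for h in(0,.05) for i in(-1,1) for j in(-1,1)])
    C=np.array([b+h*d+.013*(np.cos(u)*n+np.sin(u)*Z) for h in(.054,.07) for u in np.linspace(0,6.28,16)]); return B,C
M=[]
for im,bx in((w,(310,160,390,225)),(t,(160,195,235,245)),(s,(440,305,520,370))):
    l,T,r,b=bx; h=cv2.cvtColor(im["img"],cv2.COLOR_RGB2HSV); g=im["img"].astype(int)
    m=np.zeros((480,640),np.uint8); sat=h[...,1]>140; br=g.min(2)>np.median(g[T:b,l:r].min(2))+25
    m[T:b,l:r]=((sat|br)[T:b,l:r])*255; m=cv2.morphologyEx(m,cv2.MORPH_OPEN,np.ones((2,2),np.uint8)); M.append((im,m)); print(m.sum()/255)
def cost(p,Ms):
    e=0
    for im,m in Ms:
        r=np.zeros((480*4,640*4),np.uint8)
        for P in pts(p): cv2.fillConvexPoly(r,cv2.convexHull((proj(im,P)*4+1.5).astype(np.int32)),255)
        r=cv2.resize(r,(640,480),interpolation=cv2.INTER_AREA); e+=np.abs(r.astype(int)-m).sum()/255
    return e
for Ms in(M,M[:1],M[1:2],M[2:]):
    g=minimize(cost,[.591,.2387,1.684],args=(Ms,),method="Nelder-Mead",options=dict(initial_simplex=[[.591,.2387,1.684],[.594,.2387,1.684],[.591,.242,1.684],[.591,.2387,1.75]]))
    print(g.x.round(4),np.degrees(g.x[2]).round(1),round(g.fun))
E
python3 fitb.py; python3 -c "
from kin import *
b=fit(); print(b[0],b[1].round(3).tolist(),b[2],np.abs(b[3]).max()); np.savez('kin.npz',p=b[1],s=b[2])"
```

```text
1370.0
574.0
1063.0
[0.5927 0.2424 1.6672] 95.5 1038
[0.5937 0.2428 1.6795] 96.2 238
[0.5914 0.2396 1.7016] 97.5 237
[0.5918 0.244  1.652 ] 94.7 516
0.00431069486860177 [-0.061, 1.477, 0.282, 0.536, 0.462, 0.328, 0.005, -0.005, -0.026, -60.072, 0.011, -0.038, 0.028, -0.005, -0.036] [-1  1 -1  1 -1  1 -1] 0.04353024840121816
```

```bash
sed -i 's/radians(96.5)/radians(96.2)/g; s/G=np.array(\[.587,.2725,.023\])/G=np.array([.5884,.2746,.023])/' plan.py; python3 - <<'E'
from plan import *
z=PICK.as_matrix()[:,2]; S=G+.019*z-.12*z
print(S, PICK.as_matrix().round(2).tolist())
a=dn(150); m=R.from_rotvec((PICK*a.inv()).as_rotvec()*.4)*a
chain([((.575,.3,.3),dn(110)),((.575,.36,.25),dn(148)),(S*.5+np.array([.575,.36,.22])*.5,m),(S,PICK),(S+.12*z,PICK)])
E
```

```text
[0.58068693 0.34560006 0.09441778] [[0.08, -0.99, 0.08], [-0.7, -0.11, -0.7], [0.71, 0.0, -0.71]]
slide [0.0218, 0.0495, 0.0486] ang [0.004, -0.003, -0.89] rows>= 3.7
slide [-0.0205, 0.0564, 0.05] ang [0.0, 0.0, -0.844] rows>= 3.6
slide [0.0046, -0.0062, 0.0928] ang [0.133, 0.384, -0.349] rows>= 2.3
slide [-0.0135, -0.0009, 0.0618] ang [0.189, 0.579, -0.457] rows>= 3.2
slide [-0.0, 0.0, 0.12] ang [0.0, 0.0, 0.0] rows>= 1.9
```

```bash

python3 -m creep '[{"slide":[0.022,0.05,0.049],"angular":[0,0,-0.89],"hand":1},{"slide":[0.022,0.05,0.049],"angular":[0,0,-0.89],"hand":1},{"slide":[0.022,0.05,0.049],"angular":[0,0,-0.89],"hand":1},{"slide":[0.022,0.05,0.049],"angular":[0,0,-0.89],"hand":1}]' | head -2; python3 log.py
python3 -m creep '[{"slide":[-0.02,0.056,0.05],"angular":[0,0,-0.844],"hand":1},{"slide":[-0.02,0.056,0.05],"angular":[0,0,-0.844],"hand":1},{"slide":[-0.02,0.056,0.05],"angular":[0,0,-0.844],"hand":1},{"slide":[-0.02,0.056,0.05],"angular":[0,0,-0.844],"hand":1}]' | head -2; python3 log.py
python3 -m creep '[{"slide":[0.005,-0.006,0.03],"angular":[0.133,0.384,-0.349],"hand":1},{"slide":[0.005,-0.006,0.06],"angular":[0.133,0.384,-0.349],"hand":1},{"slide":[0.005,-0.006,0.093],"angular":[0.133,0.384,-0.349],"hand":1},{"slide":[0.005,-0.006,0.093],"angular":[0.133,0.384,-0.349],"hand":1}]' | head -2; python3 log.py
python3 - <<'E'
from plan import *
z=PICK.as_matrix()[:,2]; S=G+.019*z-.12*z
chain([(S,PICK)])
E
```

```text
clock: 6.08
ee_pos: [0.5747, 0.3009, 0.2992]
[0.1, 0.58, -1.03, 1.49, 0.5, 1.36, 0.96] [0.5747, 0.3009, 0.2992] [[-0.94, -0.35, -0.0], [-0.35, 0.94, 0.0], [0.0, 0.0, -1.0]] 0.08561233208703423
clock: 6.58
ee_pos: [0.5742, 0.3605, 0.2491]
[0.04, 0.72, -1.13, 1.47, 0.65, 1.36, 1.46] [0.5742, 0.3605, 0.2491] [[-0.53, -0.85, -0.0], [-0.85, 0.53, 0.0], [-0.0, 0.0, -1.0]] 0.08562147589546903
clock: 7.08
ee_pos: [0.5752, 0.3529, 0.1536]
[-0.18, 0.88, -1.0, 1.4, 0.82, 1.57, 1.62] [0.5752, 0.3529, 0.1536] [[-0.27, -0.96, -0.03], [-0.91, 0.27, -0.31], [0.31, -0.05, -0.95]] 0.0852541951300414
slide [-0.0131, -0.004, 0.0583] ang [0.195, 0.579, -0.451] rows>= 3.2
```

```bash

python3 -m creep '[{"slide":[-0.013,-0.004,0.02],"angular":[0.195,0.58,-0.45],"hand":1},{"slide":[-0.013,-0.004,0.04],"angular":[0.195,0.58,-0.45],"hand":1},{"slide":[-0.013,-0.004,0.058],"angular":[0.195,0.58,-0.45],"hand":1},{"slide":[-0.013,-0.004,0.058],"angular":[0.195,0.58,-0.45],"hand":1},{"slide":[-0.013,-0.004,0.058],"angular":[0.195,0.58,-0.45],"hand":1}]' | head -2; python3 log.py
python3 - <<'E'
from plan import *
z=PICK.as_matrix()[:,2]
chain([(G+.019*z,PICK)])
im=wrist(); save(im,"w2"); print(proj(im,np.array([[.592,.242,.018],[.592,.242,.018]+.07*d,G])).round().tolist())
for o in outline_of(im,"bottle")[:3]: print(o["conf"],o["extent"])
E
```

```text
clock: 7.7
ee_pos: [0.583, 0.3464, 0.0994]
[-0.45, 1.05, -0.81, 1.29, 1.03, 1.86, 1.89] [0.583, 0.3464, 0.0994] [[0.07, -0.99, 0.08], [-0.71, -0.1, -0.7], [0.7, -0.01, -0.71]] 0.08533086035167495
slide [-0.0025, 0.0026, 0.1239] ang [-0.002, 0.007, -0.011] rows>= 2.0
[[325.0, 208.0], [326.0, 295.0], [325.0, 243.0]]
0.69 [388.2, 66.7, 481.3, 132.9]
0.63 [297.0, 192.6, 355.8, 303.3]
```

View pics/w2.png

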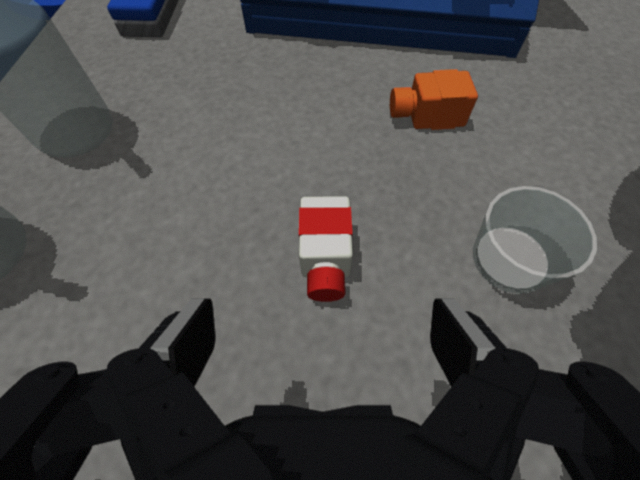

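The bottle lies centred between the open fingers at (325,245), cap towards the gripper at (325,283), and the dish stands clear to the right at (540,240). I'll advance and grip.

```bash

python3 -m creep '[{"slide":[-0.001,0.0025,0.045],"angular":[0,0,0],"hand":1},{"slide":[-0.001,0.0025,0.09],"angular":[0,0,0],"hand":1},{"slide":[-0.001,0.0025,0.122],"angular":[0,0,0],"hand":1},{"slide":[-0.001,0.0025,0.122],"angular":[0,0,0],"hand":1},{"slide":[-0.001,0.0025,0.122],"angular":[0,0,0],"hand":0},{"slide":[-0.001,0.0025,0.122],"angular":[0,0,0],"hand":0},{"slide":[-0.001,0.0025,0.122],"angular":[0,0,0],"hand":0},{"slide":[-0.001,0.0025,0.122],"angular":[0,0,0],"hand":0},{"slide":[-0.001,0.0025,0.122],"angular":[0,0,0],"hand":0}]' 50; python3 log.py
```

```text
clock: 8.93
ee_pos: [0.5893, 0.2624, 0.0117]
orientation: [0.253, 0.687, -0.619, 0.285]
contact_force: [-0.0, 3.5, 5.0]
gripper_width: 0.0355
grip_force: 50.5
[-0.34, 1.1, -0.78, 1.45, 1.1, 1.71, 1.83] [0.5893, 0.2624, 0.0117] [[0.07, -0.99, 0.08], [-0.71, -0.11, -0.7], [0.7, -0.01, -0.71]] 0.03553602971559207
```

```bash
python3 - <<'E'
from plan import *
p,r=pose(); base=np.array([.592,.242,.018])
n=np.cross(d,Z); Bp=np.c_[np.cross(n,d),n,d]; n2=np.cross(cx,Z); Bt=np.c_[np.cross(n2,Z),n2,Z]
Rt=R.from_matrix(Bt)*R.from_matrix(Bp).inv()*r; off=r.inv().apply(base-p)
T=np.array([.542,-.1195,.026])-Rt.apply(off); np.savez("place.npz",T=T,R=Rt.as_matrix(),off=off)
print("T",T.round(4),"off",off.round(4),Rt.as_matrix().round(2).tolist())
m=dn(50); h=R.from_rotvec((Rt*m.inv()).as_rotvec()*.5)*m
chain([(p+[0,0,.2],r),((.57,.29,.28),dn(150)),((.56,.24,.28),dn(105)),((.55,.2,.28),dn(60)),((.545,.1,.26),h),(T+[0.005,.07,.12],Rt)])
E
```

```text
T [ 0.542  -0.1258  0.0465] off [ 0.019  -0.0005  0.01  ] [[0.05, 1.0, -0.05], [0.7, -0.07, -0.71], [-0.71, 0.0, -0.7]]
slide [0.1409, -0.0012, -0.1419] ang [0.0, 0.0, 0.0] rows>= 3.2
slide [0.0272, 0.0159, -0.0693] ang [-0.321, -0.959, 0.758] rows>= 5.3
slide [0.0483, -0.0163, 0.0] ang [0.0, 0.0, 1.0] rows>= 4.2
slide [0.02, -0.036, 0.0] ang [0.0, 0.0, 1.0] rows>= 4.2
slide [-0.0457, -0.0891, 0.02] ang [0.278, -0.445, 0.789] rows>= 4.0
slide [-0.0953, -0.0496, 0.1465] ang [0.237, -0.464, 0.57] rows>= 3.2
```

```bash

python3 -m creep '[{"slide":[0.035,0,-0.035],"angular":[0,0,0],"hand":0},{"slide":[0.07,0,-0.07],"angular":[0,0,0],"hand":0},{"slide":[0.105,0,-0.105],"angular":[0,0,0],"hand":0},{"slide":[0.14,0,-0.14],"angular":[0,0,0],"hand":0},{"slide":[0.14,0,-0.14],"angular":[0,0,0],"hand":0}]' | tail -3; python3 log.py
python3 -m creep '[{"slide":[0.005,0.003,-0.014],"angular":[-0.06,-0.19,0.15],"hand":0},{"slide":[0.01,0.006,-0.028],"angular":[-0.13,-0.38,0.3],"hand":0},{"slide":[0.016,0.009,-0.04],"angular":[-0.19,-0.57,0.45],"hand":0},{"slide":[0.022,0.012,-0.055],"angular":[-0.26,-0.77,0.6],"hand":0},{"slide":[0.027,0.016,-0.069],"angular":[-0.32,-0.96,0.76],"hand":0},{"slide":[0.027,0.016,-0.069],"angular":[-0.32,-0.96,0.76],"hand":0}]' | head -2; python3 log.py
python3 -m creep '[{"slide":[0.048,-0.016,0],"angular":[0,0,0.99],"hand":0},{"slide":[0.048,-0.016,0],"angular":[0,0,0.99],"hand":0},{"slide":[0.048,-0.016,0],"angular":[0,0,0.99],"hand":0},{"slide":[0.048,-0.016,0],"angular":[0,0,0.99],"hand":0},{"slide":[0.048,-0.016,0],"angular":[0,0,0.99],"hand":0}]' | head -2; python3 log.py
python3 -m creep '[{"slide":[0.02,-0.036,0],"angular":[0,0,0.99],"hand":0},{"slide":[0.02,-0.036,0],"angular":[0,0,0.99],"hand":0},{"slide":[0.02,-0.036,0],"angular":[0,0,0.99],"hand":0},{"slide":[0.02,-0.036,0],"angular":[0,0,0.99],"hand":0},{"slide":[0.02,-0.036,0],"angular":[0,0,0.99],"hand":0}]'; python3 log.py
python3 - <<'E'
from plan import *
k=np.load("place.npz");T=k["T"];Rt=R.from_matrix(k["R"]);p,m=pose();h=R.from_rotvec((Rt*m.inv()).as_rotvec()*.5)*m
chain([((.545,.1,.26),h),(T+[0.005,.07,.12],Rt)])
E
```

```text
contact_force: [-0.4, 0.2, -1.6]
gripper_width: 0.0356
grip_force: 50.0
[-0.32, 0.84, -0.82, 1.41, 0.97, 1.87, 2.0] [0.589, 0.2622, 0.2128] [[0.07, -0.99, 0.08], [-0.71, -0.11, -0.7], [0.7, -0.01, -0.71]] 0.035592394784697785
clock: 10.3
ee_pos: [0.5694, 0.2866, 0.2768]
[0.15, 0.59, -1.06, 1.55, 0.52, 1.31, 1.63] [0.5694, 0.2866, 0.2768] [[-0.51, -0.86, 0.0], [-0.86, 0.51, 0.0], [-0.0, -0.0, -1.0]] 0.035472328089169045
clock: 10.92
ee_pos: [0.5583, 0.2381, 0.2755]
[0.16, 0.47, -0.91, 1.63, 0.39, 1.24, 1.01] [0.5583, 0.2381, 0.2755] [[-0.96, -0.26, -0.0], [-0.26, 0.96, -0.0], [0.0, -0.0, -1.0]] 0.03542181019452379
clock: 11.55
ee_pos: [0.5487, 0.1984, 0.2759]
orientation: [-0.0, 0.251, 0.968, -0.001]
contact_force: [-0.4, 0.7, -0.7]
gripper_width: 0.0349
grip_force: 50.4
[0.13, 0.38, -0.76, 1.69, 0.28, 1.19, 0.36] [0.5487, 0.1984, 0.2759] [[-0.87, 0.49, -0.0], [0.49, 0.87, -0.0], [0.0, -0.0, -1.0]] 0.034945907723320874
slide [-0.0446, -0.0878, 0.0161] ang [0.283, -0.446, 0.685] rows>= 3.6
slide [-0.0885, -0.0608, 0.1466] ang [0.283, -0.446, 0.685] rows>= 3.6
```

```bash

python3 -m creep '[{"slide":[-0.011,-0.022,0.004],"angular":[0.07,-0.11,0.17],"hand":0},{"slide":[-0.022,-0.044,0.008],"angular":[0.14,-0.22,0.34],"hand":0},{"slide":[-0.033,-0.066,0.012],"angular":[0.21,-0.33,0.51],"hand":0},{"slide":[-0.045,-0.088,0.016],"angular":[0.28,-0.445,0.685],"hand":0},{"slide":[-0.045,-0.088,0.016],"angular":[0.28,-0.445,0.685],"hand":0}]' | head -2; python3 log.py
python3 - <<'E'
from plan import *
k=np.load("place.npz");T=k["T"];Rt=R.from_matrix(k["R"])
chain([(T+[0.005,.07,.12],Rt)])
E
```

```text
clock: 12.18
ee_pos: [0.5446, 0.1, 0.2593]
[-0.08, 0.35, -0.56, 1.79, 0.58, 1.28, -0.34] [0.5446, 0.1, 0.2593] [[-0.48, 0.87, 0.09], [0.79, 0.47, -0.39], [-0.38, -0.12, -0.92]] 0.035362152401126654
slide [-0.089, -0.0609, 0.1458] ang [0.284, -0.448, 0.69] rows>= 3.7
```

```bash

python3 -m creep '[{"slide":[-0.022,-0.015,0.02],"angular":[0.07,-0.11,0.17],"hand":0},{"slide":[-0.044,-0.03,0.055],"angular":[0.14,-0.22,0.34],"hand":0},{"slide":[-0.066,-0.045,0.095],"angular":[0.21,-0.33,0.51],"hand":0},{"slide":[-0.089,-0.061,0.13],"angular":[0.284,-0.448,0.69],"hand":0},{"slide":[-0.089,-0.061,0.146],"angular":[0.284,-0.448,0.69],"hand":0},{"slide":[-0.089,-0.061,0.146],"angular":[0.284,-0.448,0.69],"hand":0}]'; python3 log.py
python3 - <<'E'
from plan import *
k=np.load("place.npz");T=k["T"];Rt=R.from_matrix(k["R"])
chain([(T,Rt)])
p,r=pose(); s=get_image("scene"); t=get_image("top"); save(s,"s3")
b=p+r.apply(k["off"]); a=r.apply(np.array([-.707,0,-.707]));print("base",b.round(4),"axis",a.round(3)); print(proj(s,np.array([b,b+.07*a])).round(1).tolist())
w=wrist(); c=np.hstack([cv2.resize(s["img"][100:340,130:400],None,fx=1.48,fy=1.5),cv2.resize(w["img"],(400,360))]); save(dict(img=c),"c3")
E
```

```text
clock: 12.92
ee_pos: [0.5471, -0.0555, 0.1665]
orientation: [0.26, 0.678, 0.628, -0.28]
contact_force: [0.6, 0.5, -1.6]
gripper_width: 0.0355
grip_force: 50.3
[-0.16, 0.56, -0.32, 1.87, 0.84, 1.36, -1.0] [0.5471, -0.0555, 0.1665] [[0.05, 1.0, -0.05], [0.71, -0.08, -0.7], [-0.71, 0.0, -0.71]] 0.035540395902542786
slide [0.035, 0.0002, 0.1347] ang [-0.003, -0.005, -0.002] rows>= 2.2
base [ 0.5471 -0.0491  0.146 ] axis [-0.001 -0.     1.   ]
[[276.6, 212.3], [274.0, 175.0]]
```

View pics/c3.png

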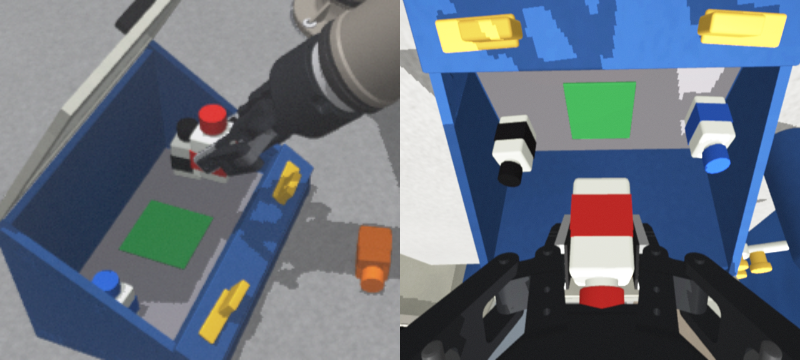

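The bottle is held upright above the case at crop (212,145), and the wrist view shows pad, both stock bottles and both yellow turnbuttons. Refine the pad and bottle base from this view before lowering.

```bash
python3 - <<'E'
from plan import *
k=np.load("place.npz"); w=wrist(); save(w,"w3"); h=cv2.cvtColor(w["img"],cv2.COLOR_RGB2HSV)
m=cv2.inRange(h,(50,80,40),(85,255,255)); cn=max(cv2.findContours(m,0,2)[0],key=cv2.contourArea)
q=cv2.approxPolyDP(cn,5,True)[:,0]; X=np.array([atz(w,c+0.,.023) for c in q]); print(q.tolist(),X.round(4).tolist(),X.mean(0).round(4))
m=cv2.inRange(h,(20,120,60),(32,255,255)); 
for c in cv2.findContours(m,0,2)[0]:
    if cv2.contourArea(c)>300: print("yel",cv2.approxPolyDP(c,4,True)[:,0].tolist())
p,r=pose(); s=get_image("scene"); h=cv2.cvtColor(s["img"],cv2.COLOR_RGB2HSV)
red=(cv2.inRange(h,(0,150,50),(6,255,255))|cv2.inRange(h,(174,150,50),(180,255,255)))[150:225,255:300]
k_,_,st,c=cv2.connectedComponentsWithStats(red); print([(st[i].tolist(),(c[i]+[255,150]).round(1).tolist()) for i in range(1,k_) if st[i,4]>20])
b=p+r.apply(k["off"]); print("expected cap centre",proj(s,b+[0,0,.062]),"cap top",proj(s,b+[0,0,.07]))
E
```

```text
[[376, 109], [262, 110], [275, 184], [366, 183]] [[0.5828, -0.0789, 0.023], [0.506, -0.0736, 0.023], [0.4996, -0.1534, 0.023], [0.5784, -0.1585, 0.023]] [ 0.5417 -0.1161  0.023 ]
yel [[560, 338], [562, 362], [594, 359], [581, 335]]
yel [[194, 49], [191, 30], [177, 18], [57, 28], [73, 68], [183, 62]]
yel [[476, 43], [482, 55], [598, 61], [616, 19], [492, 12], [479, 24]]
[([10, 19, 18, 20, 295], [273.4, 177.9]), ([3, 50, 7, 12, 30], [260.3, 206.0])]
expected cap centre [[274.45449366 178.92522459]] cap top [[274.13826193 174.36456495]]
```

```bash

python3 -m creep '[{"slide":[0.012,0,0.045],"angular":[0,-0.002,0],"hand":0},{"slide":[0.024,0,0.09],"angular":[0,-0.004,0],"hand":0},{"slide":[0.032,0,0.12],"angular":[-0.003,-0.005,0],"hand":0},{"slide":[0.035,0,0.131],"angular":[-0.003,-0.005,0],"hand":0},{"slide":[0.0365,0,0.1345],"angular":[-0.003,-0.005,0],"hand":0},{"slide":[0.0365,0,0.1345],"angular":[-0.003,-0.005,0],"hand":0}]'; python3 log.py; python3 - <<'E'
from plan import *
k=np.load("place.npz");p,r=pose(); a=r.apply(np.array([-.707,0,-.707]));print("base",(p+r.apply(k["off"])).round(4),a.round(3))
E
```

```text
clock: 13.92
ee_pos: [0.5433, -0.1246, 0.0476]
orientation: [0.265, 0.678, 0.626, -0.28]
contact_force: [0.2, -0.7, -1.0]
gripper_width: 0.035
grip_force: 50.4
[-0.11, 0.72, -0.25, 1.95, 1.0, 1.16, -1.15] [0.5433, -0.1246, 0.0476] [[0.06, 1.0, -0.05], [0.7, -0.08, -0.71], [-0.71, 0.01, -0.7]] 0.03500360832886375
base [ 0.5434 -0.1183  0.0271] [-0.008  0.006  1.   ]
```

```bash

python3 -m creep '[{"slide":[0.001,-0.001,0.001],"angular":[0,0,0],"hand":0},{"slide":[0.0024,-0.001,0.0024],"angular":[0,0,0],"hand":0},{"slide":[0.0024,-0.001,0.0024],"angular":[0,0,0],"hand":0}]'; python3 - <<'E'
from plan import *
k=np.load("place.npz");p,r=pose(); a=r.apply(np.array([-.707,0,-.707]));print("base",(p+r.apply(k["off"])).round(4),a.round(3))
E
```

```text
clock: 14.3
ee_pos: [0.5418, -0.125, 0.044]
orientation: [0.265, 0.678, 0.626, -0.281]
contact_force: [-1.0, 2.7, 4.2]
gripper_width: 0.0354
grip_force: 50.9
base [ 0.542  -0.1188  0.0235] [-0.007  0.007  1.   ]
```

```bash

python3 -m creep '[{"slide":[0,0,0],"angular":[0,0,0],"hand":0.6},{"slide":[0,0,0],"angular":[0,0,0],"hand":0.7},{"slide":[0,0,0],"angular":[0,0,0],"hand":0.7},{"slide":[0,0,-0.03],"angular":[0,0,0],"hand":0.7},{"slide":[0,0,-0.08],"angular":[0,0,0],"hand":0.7},{"slide":[0,0,-0.14],"angular":[0,0,0],"hand":0.7},{"slide":[0,0,-0.18],"angular":[0,0,0],"hand":0.7},{"slide":[0,0,-0.18],"angular":[0,0,0],"hand":0.7}]'; python3 log.py; python3 - <<'E'
from plan import *
w=wrist(); s=get_image("scene"); t=get_image("top"); c=np.hstack([cv2.resize(s["img"][30:350,110:370],(400,492)),cv2.resize(w["img"],(400,300)) if 0 else np.vstack([cv2.resize(w["img"],(400,300)),cv2.resize(t["img"][90:360,320:560],(216,192))[:,:216] if 0 else np.pad(cv2.resize(t["img"][90:360,320:560],(171,192)),((0,0),(0,229),(0,0)))])]); save(dict(img=c),"c4"); save(w,"w4"); save(s,"s4"); save(t,"t4")
h=cv2.cvtColor(s["img"],cv2.COLOR_RGB2HSV); red=(cv2.inRange(h,(0,150,50),(6,255,255))|cv2.inRange(h,(174,150,50),(180,255,255)))[150:300,180:300]
k_,_,st,cc=cv2.connectedComponentsWithStats(red); print([(st[i].tolist(),(cc[i]+[180,150]).round(1).tolist()) for i in range(1,k_) if st[i,4]>20])
print("exp",proj(s,np.array([.542,-.118,.085])),proj(s,np.array([.542,-.118,.093])))
E
```

```text
clock: 15.3
ee_pos: [0.5519, 0.0057, 0.1715]
orientation: [0.265, 0.678, 0.627, -0.278]
contact_force: [0.8, -0.4, -0.3]
gripper_width: 0.0598
grip_force: 0.0
[-0.24, 0.58, -0.34, 1.81, 0.8, 1.43, -1.05] [0.5519, 0.0057, 0.1715] [[0.06, 1.0, -0.04], [0.7, -0.07, -0.71], [-0.71, 0.01, -0.71]] 0.059775141117078164
[([50, 70, 16, 17, 217], [237.7, 228.3]), ([46, 90, 29, 20, 207], [240.1, 251.8])]
exp [[238.68280412 229.12392572]] [[238.14221274 225.57666695]]
```

View pics/c4.png

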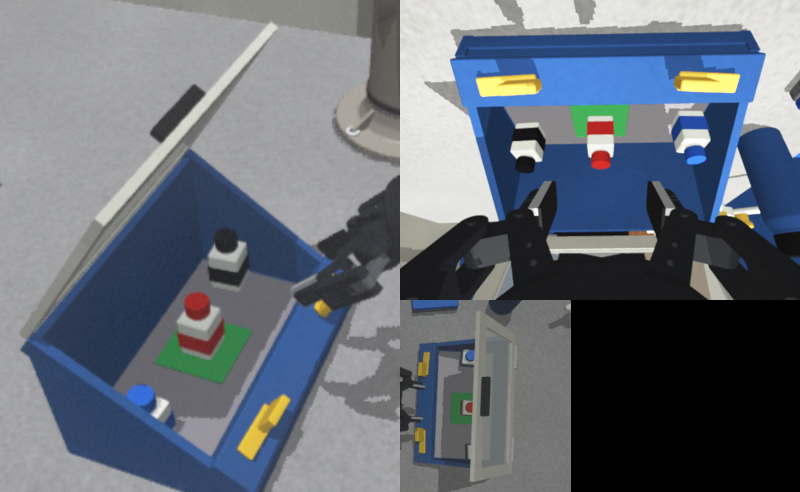

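The bottle stands upright on the pad at scene (238,228), within 1 px of the expected place, with both stock bottles untouched. Now I work out the lid angle and a closing path.

```bash
cat > lid.py <<'E'
from plan import *
from scipy.optimize import least_squares
CO=np.array([.5519,-.0926]); cy=np.array([-np.sin(CXA),np.cos(CXA),0])
def W(x,y,z): return np.array([*CO,0])+x*cx+y*cy+z*Z
def lp(th,r,y,o=.008,hx=.096,hz=.172):
    a=np.radians(215)-th; u=np.array([np.cos(a),np.sin(a)]); n=np.array([np.sin(a),-np.cos(a)]); q=np.array([hx,hz])+r*u+o*n; return W(q[0],y,q[1])
def tcp(th,r,y,gap=0,h=.009):
    a=np.radians(215)-th; n=np.array([np.sin(a),-np.cos(a)]); c=lp(th,r,y,.008+gap); return c+cx*h*np.clip(n[0]/.3,-1,1)
E
python3 - <<'E'
from lid import *
t=get_image("top"); s=get_image("scene")
obs=[(s,(288,45.6)),(s,(173,174)),(t,(428,106)),(t,(419,345))]
for th in np.arange(1.45,1.66,.05):
    print(round(th,2),[[proj(im,lp(th,.189,y,o)).round(0).tolist()[0] for o in(0,.008)] for (im,_),y in zip(obs,(-.15,.15,.15,-.15))])
print(obs[0][1],obs[1][1],obs[2][1],obs[3][1])
# bar corners in top: comp (250,236)-(280,236)...(247,366),(275,367)
print("bar top px",(330+265/2.4,100+236/2.4),(330+261/2.4,100+367/2.4),[[proj(t,lp(th,.169,y,.022)).round(1).tolist()[0] for y in(.035,-.035)] for th in(1.5,1.55,1.6,1.65)])
p,r=pose()
st=tcp(1.62,.165,-.06,.03); print("start",st.round(3))
A=fr(-Z,cy); h=R.from_rotvec((A*r.inv()).as_rotvec()*.7)*r
chain([((.53,.06,.36),h),((.49,-.02,.47),A),(st+[0,-.03,.12],A),(st,A)])
E
```

```text
1.45 [[[303.0, 59.0], [299.0, 55.0]], [[195.0, 191.0], [188.0, 186.0]], [[411.0, 109.0], [417.0, 108.0]], [[400.0, 343.0], [406.0, 344.0]]]
1.5 [[[298.0, 54.0], [294.0, 50.0]], [[187.0, 185.0], [181.0, 179.0]], [[418.0, 107.0], [423.0, 106.0]], [[407.0, 344.0], [412.0, 345.0]]]
1.55 [[[293.0, 49.0], [289.0, 45.0]], [[180.0, 179.0], [173.0, 173.0]], [[424.0, 106.0], [430.0, 105.0]], [[414.0, 345.0], [419.0, 346.0]]]
1.6 [[[288.0, 45.0], [283.0, 41.0]], [[172.0, 173.0], [165.0, 168.0]], [[431.0, 105.0], [437.0, 105.0]], [[421.0, 346.0], [427.0, 347.0]]]
1.65 [[[282.0, 40.0], [278.0, 36.0]], [[164.0, 167.0], [157.0, 162.0]], [[439.0, 104.0], [445.0, 104.0]], [[428.0, 347.0], [434.0, 348.0]]]
(288, 45.6) (173, 174) (428, 106) (419, 345)
bar top px (440.4166666666667, 198.33333333333334) (438.75, 252.91666666666669) [[[436.7, 198.3], [434.3, 253.3]], [[443.3, 198.2], [440.8, 253.6]], [[450.0, 198.1], [447.6, 253.8]], [[456.9, 198.1], [454.5, 254.1]]]
start [ 0.489 -0.138  0.332]
slide [-0.0957, -0.0233, -0.1753] ang [-0.0, 0.707, -0.012] rows>= 3.2
slide [-0.1063, -0.0342, -0.0874] ang [-0.0, 0.303, -0.005] rows>= 2.3
slide [-0.1475, 0.0087, 0.0181] ang [0.0, 0.0, 0.0] rows>= 2.4
slide [0.0299, -0.002, 0.12] ang [0.0, 0.0, 0.0] rows>= 2.0
```

```bash

python3 -m creep '[{"slide":[-0.03,-0.007,-0.055],"angular":[0,0.2,0],"hand":0},{"slide":[-0.06,-0.015,-0.11],"angular":[0,0.42,0],"hand":0},{"slide":[-0.096,-0.023,-0.175],"angular":[0,0.64,-0.01],"hand":0},{"slide":[-0.096,-0.023,-0.175],"angular":[0,0.71,-0.01],"hand":0},{"slide":[-0.096,-0.023,-0.175],"angular":[0,0.71,-0.01],"hand":0}]'|head -2; python3 log.py
python3 -m creep '[{"slide":[-0.05,-0.017,-0.05],"angular":[0,0.15,0],"hand":0},{"slide":[-0.106,-0.034,-0.087],"angular":[0,0.3,0],"hand":0},{"slide":[-0.106,-0.034,-0.087],"angular":[0,0.3,0],"hand":0},{"slide":[-0.106,-0.034,-0.087],"angular":[0,0.3,0],"hand":0}]'|head -2; python3 log.py
python3 - <<'E'
from lid import *
A=fr(-Z,cy); st=tcp(1.54,.165,-.06,.03)
chain([(st+[0,-.03,.12],A),(st,A)])
E
```

```text
clock: 16.18
ee_pos: [0.5308, 0.0589, 0.3618]
[0.04, 0.21, -0.47, 1.67, 0.31, 1.4, -0.58] [0.5308, 0.0589, 0.3618] [[0.07, 1.0, -0.01], [0.97, -0.07, -0.23], [-0.23, 0.01, -0.97]] -0.000269527705575873
clock: 16.68
ee_pos: [0.4902, -0.02, 0.4686]
[0.28, 0.05, -0.39, 1.59, 0.02, 1.5, -0.18] [0.4902, -0.02, 0.4686] [[0.07, 1.0, 0.0], [1.0, -0.07, 0.0], [0.0, 0.0, -1.0]] 2.8120278977611146e-05
slide [-0.1349, 0.0092, 0.0217] ang [0.001, -0.0, -0.007] rows>= 2.2
slide [0.0299, -0.002, 0.12] ang [0.0, 0.0, 0.0] rows>= 2.0
```

```bash

python3 -m creep '[{"slide":[-0.055,0.003,0],"angular":[0,0,0],"hand":0},{"slide":[-0.11,0.006,0],"angular":[0,0,0],"hand":0},{"slide":[-0.14,0.009,0.02],"angular":[0,0,0],"hand":0},{"slide":[-0.14,0.009,0.02],"angular":[0,0,0],"hand":0},{"slide":[-0.13,0.009,0.06],"angular":[0,0,0],"hand":0},{"slide":[-0.112,0.008,0.11],"angular":[0,0,0],"hand":0},{"slide":[-0.105,0.007,0.142],"angular":[0,0,0],"hand":0},{"slide":[-0.105,0.007,0.142],"angular":[0,0,0],"hand":0}]'; python3 log.py
python3 - <<'E'
from lid import *
A=fr(-Z,cy); p,r=pose()
for th in(1.54,1.4,1.2,1.0,.8,.6,.4,.2,.1,0,-.03): print(th,r.inv().apply(tcp(th,.165,-.06)-p).round(4).tolist())
E
```

```text
clock: 17.68
ee_pos: [0.489, -0.1207, 0.3246]
orientation: [-0.003, 0.73, 0.684, -0.0]
contact_force: [-0.7, -0.2, 0.0]
gripper_width: 0.0003
grip_force: 0.0
[0.39, 0.13, -0.3, 1.82, 0.04, 1.2, 0.02] [0.489, -0.1207, 0.3246] [[0.06, 1.0, -0.0], [1.0, -0.06, 0.0], [0.0, -0.0, -1.0]] 0.0002896324139176117
1.54 [0.0196, 0.001, 0.0157]
1.4 [0.0377, 0.0011, 0.03]
1.2 [0.0599, 0.0012, 0.0544]
1.0 [0.0767, 0.0014, 0.0828]
0.8 [0.0909, 0.0016, 0.114]
0.6 [0.1012, 0.0017, 0.1467]
0.4 [0.105, 0.0019, 0.1796]
0.2 [0.0991, 0.002, 0.2114]
0.1 [0.0925, 0.002, 0.2266]
0 [0.0843, 0.0021, 0.2409]
-0.03 [0.0816, 0.0021, 0.2451]
```

```bash

python3 -m creep '[{"slide":[0.02,0.001,0.016],"angular":[0,0,0],"hand":0},{"slide":[0.038,0.001,0.03],"angular":[0,0,0],"hand":0},{"slide":[0.05,0.001,0.042],"angular":[0,0,0],"hand":0},{"slide":[0.06,0.001,0.054],"angular":[0,0,0],"hand":0},{"slide":[0.069,0.001,0.068],"angular":[0,0,0],"hand":0},{"slide":[0.077,0.001,0.083],"angular":[0,0,0],"hand":0},{"slide":[0.084,0.001,0.098],"angular":[0,0,0],"hand":0},{"slide":[0.091,0.001,0.114],"angular":[0,0,0],"hand":0}]'; python3 log.py
python3 - <<'E'
from lid import *
s=get_image("scene"); save(s,"s5"); p,r=pose()
for th in(.6,.5,.4,.3,.2,.1,0,-.03): print(th,r.inv().apply(tcp(th,.165,-.06)-p).round(4).tolist())
E
```

```text
clock: 18.68
ee_pos: [0.498, -0.0338, 0.2128]
orientation: [0.001, 0.732, 0.681, 0.001]
contact_force: [0.9, -1.0, 0.2]
gripper_width: 0.0
grip_force: 0.8
[0.26, 0.23, -0.36, 1.97, 0.1, 0.95, -0.22] [0.498, -0.0338, 0.2128] [[0.07, 1.0, 0.0], [1.0, -0.07, 0.0], [0.0, 0.0, -1.0]] 1.7716590890958306e-05
0.6 [0.0132, -0.001, 0.0325]
0.5 [0.016, -0.001, 0.0491]
0.4 [0.017, -0.0009, 0.0655]
0.3 [0.0163, -0.0009, 0.0816]
0.2 [0.0112, -0.0009, 0.0973]
0.1 [0.0045, -0.0009, 0.1124]
0 [-0.0036, -0.0008, 0.1268]
-0.03 [-0.0063, -0.0008, 0.131]
```

View pics/s5.png

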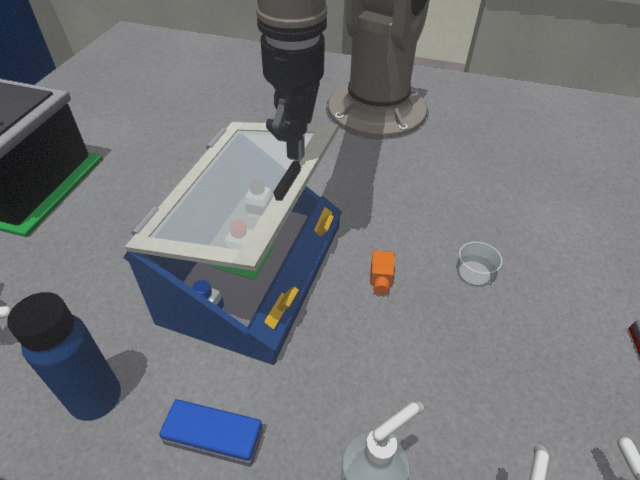

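The lid follows the fingertip (at pixel (295,150)), about half shut, and the bottles beneath it stand undisturbed. I'll continue the arc to closed.

```bash

python3 -m creep '[{"slide":[0.007,-0.001,0.016],"angular":[0,0,0],"hand":0},{"slide":[0.013,-0.001,0.0325],"angular":[0,0,0],"hand":0},{"slide":[0.016,-0.001,0.049],"angular":[0,0,0],"hand":0},{"slide":[0.017,-0.001,0.0655],"angular":[0,0,0],"hand":0},{"slide":[0.016,-0.001,0.0816],"angular":[0,0,0],"hand":0},{"slide":[0.011,-0.001,0.097],"angular":[0,0,0],"hand":0},{"slide":[0.0045,-0.001,0.112],"angular":[0,0,0],"hand":0},{"slide":[0,-0.001,0.12],"angular":[0,0,0],"hand":0},{"slide":[-0.003,-0.001,0.126],"angular":[0,0,0],"hand":0},{"slide":[-0.003,-0.001,0.126],"angular":[0,0,0],"hand":0}]'; python3 log.py
python3 - <<'E'
from lid import *
p,r=pose(); print("rel to shut tcp (world)",(p-tcp(0,.165,-.06)).round(4))
E
```

```text
clock: 19.98
ee_pos: [0.4972, -0.037, 0.0877]
orientation: [0.001, 0.732, 0.681, 0.001]
contact_force: [-0.8, 0.1, -0.2]
gripper_width: -0.0001
grip_force: 0.0
[0.22, 0.41, -0.33, 2.08, 0.2, 0.68, -0.31] [0.4972, -0.037, 0.0877] [[0.07, 1.0, 0.0], [1.0, -0.07, 0.0], [0.0, 0.0, -1.0]] -0.00010033798766129899
rel to shut tcp (world) [ 0.0016 -0.001   0.0038]
```

```bash

python3 -m creep '[{"slide":[-0.001,0,0.002],"angular":[0,0,0],"hand":0},{"slide":[-0.002,0,0.004],"angular":[0,0,0],"hand":0},{"slide":[-0.002,0,0.006],"angular":[0,0,0],"hand":0},{"slide":[-0.002,0,0.006],"angular":[0,0,0],"hand":0}]'; python3 log.py
```

```text
clock: 20.48
ee_pos: [0.4982, -0.0381, 0.0838]
orientation: [0.001, 0.732, 0.682, 0.002]
contact_force: [-2.8, 0.8, 14.7]
gripper_width: -0.0
grip_force: 6.3
[0.22, 0.41, -0.33, 2.08, 0.21, 0.67, -0.31] [0.4982, -0.0381, 0.0838] [[0.07, 1.0, 0.01], [1.0, -0.07, 0.0], [0.0, 0.01, -1.0]] -1.3568488756526128e-05
```

```bash

python3 -m creep '[{"slide":[0,0,-0.03],"angular":[0,0,0],"hand":0},{"slide":[0,0,-0.09],"angular":[0,0,0],"hand":0},{"slide":[0.03,0,-0.15],"angular":[0,0,0],"hand":0.4},{"slide":[0.06,0,-0.2],"angular":[0,0,0],"hand":0.4},{"slide":[0.06,0,-0.2],"angular":[0,0,0],"hand":0.4}]'|head -3; python3 log.py
python3 - <<'E'
from lid import *
w=wrist(); print(np.round(w["hand_eye"],3).tolist(),np.round(w["intrinsics"],0).tolist())
n=-.574*cx+.819*Z; N=fr(-n,cy); m=W(-.085,0,.055)
print(N.as_matrix().round(2).tolist(), m)
T=m+.17*n; chain([(T,N)]); print(T)
E
```

```text
clock: 21.1
ee_pos: [0.5035, 0.0247, 0.2869]
orientation: [0.003, 0.73, 0.683, 0.006]
[0.2, 0.16, -0.42, 1.87, 0.07, 1.11, -0.31] [0.5035, 0.0247, 0.2869] [[0.07, 1.0, 0.01], [1.0, -0.07, 0.0], [0.0, 0.01, -1.0]] 0.034149069190414466
[[0.0, -0.962, -0.272, 0.069], [1.0, 0.001, -0.001, -0.0], [0.001, -0.272, 0.962, -0.142], [0.0, 0.0, 0.0, 1.0]] [[364.0, 0.0, 322.0], [0.0, 364.0, 241.0], [0.0, 0.0, 1.0]]
[[0.05, 1.0, -0.04], [0.82, -0.07, -0.57], [-0.57, -0.0, -0.82]] [ 0.55760801 -0.00779187  0.055     ]
slide [0.0709, 0.0568, 0.0904] ang [0.009, -0.781, -0.005] rows>= 3.3
[0.56416081 0.08956786 0.19423   ]
```

```bash

python3 -m creep '[{"slide":[0.02,0.015,0.01],"angular":[0,-0.2,0],"hand":0.45},{"slide":[0.04,0.03,0.03],"angular":[0,-0.4,0],"hand":0.45},{"slide":[0.06,0.045,0.06],"angular":[0,-0.6,0],"hand":0.45},{"slide":[0.071,0.057,0.09],"angular":[0.01,-0.78,-0.005],"hand":0.45},{"slide":[0.071,0.057,0.09],"angular":[0.01,-0.78,-0.005],"hand":0.45},{"slide":[0.071,0.057,0.09],"angular":[0.01,-0.78,-0.005],"hand":0.45}]'|head -3; python3 log.py
cat > but.py <<'E'
from lid import *
n=-.574*cx+.819*Z; es=.819*cx+.574*Z
def plane(w,px,h):  # case slope plane: rail face + h ; returns (s,y) : s along slope from rail front edge pt, y case
    o,dd=ray(w,px); p0=W(-.061,0,.072)+h*n; X=o+dd*((p0-o)@n)/(dd@n); return np.array([(X-W(-.061,0,.072))@es,(X-p0)@cy])
def look(w):
    h=cv2.cvtColor(w["img"],cv2.COLOR_RGB2HSV); m=cv2.inRange(h,(20,110,60),(33,255,255)); out=[]
    for c in cv2.findContours(m,0,2)[0]:
        if cv2.contourArea(c)<200: continue
        for hh in(.005,.03):
            q=np.array([plane(w,p+0.,hh) for p in c[:,0]]); print(hh,c[:,0].min(0),c[:,0].max(0),"min",q.min(0).round(4),"max",q.max(0).round(4),"cen",((q.min(0)+q.max(0))/2).round(4))
E
python3 - <<'E'
from but import *
w=wrist(); save(w,"w6"); look(w); s=get_image("scene"); save(s,"s6")
save(dict(img=np.hstack([cv2.resize(w["img"],(480,360)),cv2.resize(s["img"][90:350,110:360],(320,333))[:333].copy() if 0 else np.pad(cv2.resize(s["img"][90:350,110:360],(320,333)),((0,27),(0,0),(0,0)))])),"c6")
E
```

```text
clock: 21.9
ee_pos: [0.5628, 0.0867, 0.1919]
orientation: [0.203, 0.697, 0.651, -0.223]
[-0.27, 0.55, -0.38, 1.71, 0.65, 1.42, -0.97] [0.5628, 0.0867, 0.1919] [[0.05, 1.0, -0.05], [0.82, -0.07, -0.57], [-0.57, -0.01, -0.82]] 0.0380388153320578
0.005 [178 211] [250 234] min [-0.0373 -0.126 ] max [-0.017  -0.0647] cen [-0.0271 -0.0954]
0.03 [178 211] [250 234] min [-0.0422 -0.1157] max [-0.0236 -0.0594] cen [-0.0329 -0.0875]
0.005 [401 210] [473 234] min [-0.0386  0.0642] max [-0.0177  0.1254] cen [-0.0282  0.0948]
0.03 [401 210] [473 234] min [-0.0434  0.0589] max [-0.0243  0.1151] cen [-0.0339  0.087 ]
```

View pics/c6.png

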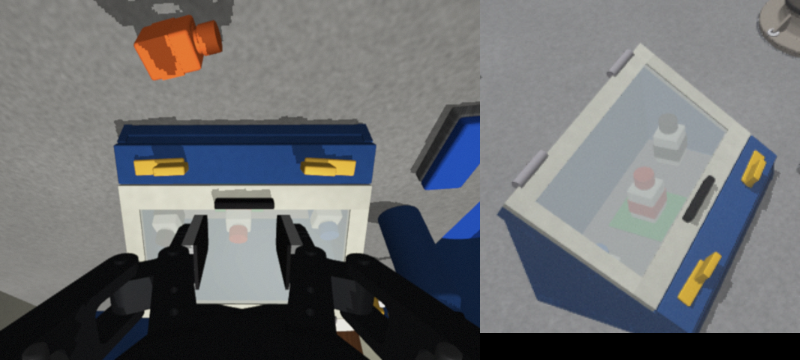

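The lid is shut and the red-capped bottle stands on the pad under it. Both turnbuttons (wrist crop (160,166) and (328,166)) still point sideways. I fit each button's pivot and angle with a silhouette model.

```bash
cat > fitt.py <<'E'
from but import *
from scipy.optimize import minimize
def box(s,y,ang,xr,hw,z0,z1):
    ax=np.cos(ang)*es+np.sin(ang)*cy; ay=np.cross(n,ax); o=W(-.061,0,.072)+s*es+y*cy
    return np.array([o+a*ax+b*ay+c*n for a in xr for b in(-hw,hw) for c in(z0,z1)])
def shape(p): return [box(*p,(-.012,.046),.009,.001,.0065),box(*p,(-.017,.017),.005,.0065,.03)]
def mask(im): 
    m=cv2.inRange(cv2.cvtColor(im["img"],cv2.COLOR_RGB2HSV),(20,110,50),(33,255,255)); return m
def fit(ims,p0):
    D=[]
    for im in ims:
        m=mask(im); c=proj(im,np.vstack(shape(p0))); a=np.clip(c.min(0)-15,0,None).astype(int); b=(c.max(0)+15).astype(int); z=np.zeros_like(m); z[a[1]:b[1],a[0]:b[0]]=m[a[1]:b[1],a[0]:b[0]]; D.append((im,z,a,b))
    def cost(p):
        e=0
        for im,m,a,b in D:
            r=np.zeros((480*4,640*4),np.uint8)
            for P in shape(p): cv2.fillConvexPoly(r,cv2.convexHull((proj(im,P)*4+1.5).astype(np.int32)),255)
            r=cv2.resize(r,(640,480),interpolation=cv2.INTER_AREA); e+=np.abs(r.astype(int)-m).sum()/255
        return e
    g=minimize(cost,p0,method="Nelder-Mead",options=dict(initial_simplex=[p0,p0+[.006,0,0],p0+[0,.006,0],p0+[0,0,.2]])); return g.x,g.fun,sum(m.sum()/255 for _,m,_,_ in D)
E
python3 - <<'E'
from fitt import *
w=wrist(); s=get_image("scene"); t=get_image("top")
for nm,p0 in(("far",np.array([-.026,.079,1.45])),("near",np.array([-.026,-.079,-1.45]))):
    for l,I in(("w",[w]),("s",[s]),("ws",[w,s])):
        x,f,a=fit(I,p0); print(nm,l,x.round(4),round(f),a,(W(-.061,0,.072)+x[0]*es+x[1]*cy+.02*n).round(4))
E
```

```text
far w [-0.0294  0.0805  1.4868] 184 1477.0 [ 0.6387 -0.0016  0.0715]
far s [-0.0287  0.0793  1.4941] 89 533.0 [ 0.6375 -0.0022  0.0719]
far ws [-0.0292  0.0797  1.4957] 280 2010.0 [ 0.6379 -0.0017  0.0716]
near w [-0.0282 -0.0797 -1.5085] 202 1446.0 [0.4788 0.0081 0.0722]
near s [-0.0267 -0.0802 -1.5843] 50 303.0 [0.4782 0.007  0.073 ]
near ws [-0.0274 -0.0796 -1.5411] 284 1749.0 [0.4788 0.0074 0.0727]
```

```bash
cat >> but.py <<'E'
def btn(s,y,ang,h,flip=1):
    ax=np.cos(ang)*es+np.sin(ang)*cy; ay=np.cross(n,ax)*flip; return W(-.061,0,.072)+s*es+y*cy+h*n, fr(-n,ay)
FAR=(-.0288,.0799); NEAR=(-.0275,-.0798)
E
python3 - <<'E'
from but import *
chain([btn(*FAR,.75,.12),btn(*FAR,1.49,.06),btn(*FAR,1.49,.010)])
E
```

```text
slide [0.0019, 0.0805, 0.0481] ang [-0.005, -0.004, -0.958] rows>= 4.0
slide [-0.0, 0.0, 0.06] ang [0.0, -0.0, -0.942] rows>= 4.0
slide [0.0, -0.0, 0.05] ang [0.0, 0.0, 0.0] rows>= 0.8
```

```bash

python3 -m creep '[{"slide":[0.002,0.04,0.024],"angular":[0,0,-0.3],"hand":0.45},{"slide":[0.002,0.0805,0.048],"angular":[-0.005,-0.004,-0.6],"hand":0.45},{"slide":[0.002,0.0805,0.048],"angular":[-0.005,-0.004,-0.958],"hand":0.45},{"slide":[0.002,0.0805,0.048],"angular":[-0.005,-0.004,-0.958],"hand":0.45},{"slide":[0.002,0.0805,0.048],"angular":[-0.005,-0.004,-0.958],"hand":0.45}]'|head -2; python3 log.py
python3 -m creep '[{"slide":[0,0,0.02],"angular":[0,0,-0.23],"hand":0.45},{"slide":[0,0,0.04],"angular":[0,0,-0.46],"hand":0.45},{"slide":[0,0,0.06],"angular":[0,0,-0.7],"hand":0.45},{"slide":[0,0,0.06],"angular":[0,0,-0.942],"hand":0.45},{"slide":[0,0,0.06],"angular":[0,0,-0.942],"hand":0.45}]'|head -2; python3 log.py
python3 - <<'E'
from fitt import *
chain([btn(*FAR,1.49,.06),btn(*FAR,1.49,.010)])
w=wrist(); save(w,"w7"); x,f,a=fit([w],np.array([*FAR,1.49])); print(x.round(4),f,a)
E
```

```text
clock: 22.78
ee_pos: [0.6417, 0.0559, 0.1526]
[-0.14, 0.7, -0.46, 1.58, 0.78, 1.43, -0.2] [0.6417, 0.0559, 0.1526] [[-0.64, 0.77, -0.04], [0.64, 0.51, -0.57], [-0.42, -0.39, -0.82]] 0.038589847335281126
clock: 23.4
ee_pos: [0.6392, 0.0219, 0.103]
[-0.03, 0.76, -0.55, 1.63, 0.89, 1.39, 0.48] [0.6392, 0.0219, 0.103] [[-0.99, 0.14, -0.04], [0.14, 0.81, -0.57], [-0.05, -0.57, -0.82]] 0.038502809739317766
slide [-0.0007, -0.0018, -0.0007] ang [-0.001, -0.001, -0.003] rows>= 0.0
slide [0.0, -0.0, 0.05] ang [0.0, 0.0, 0.0] rows>= 0.8
[-0.0294  0.0804  1.5219] 208.49803921568628 2872.0
```

```bash

python3 -m creep '[{"slide":[-0.001,-0.002,0.025],"angular":[0,0,0],"hand":0.45},{"slide":[-0.001,-0.002,0.049],"angular":[0,0,-0.01],"hand":0.45},{"slide":[-0.001,-0.002,0.049],"angular":[0,0,-0.01],"hand":0.45},{"slide":[-0.001,-0.002,0.049],"angular":[0,0,-0.01],"hand":0},{"slide":[-0.001,-0.002,0.049],"angular":[0,0,-0.01],"hand":0},{"slide":[-0.001,-0.002,0.049],"angular":[0,0,-0.01],"hand":0},{"slide":[-0.001,-0.002,0.049],"angular":[0,0,-0.01],"hand":0}]' 30; python3 log.py
python3 - <<'E'
from but import *
chain([btn(-.0291,.0801,1.51,.0105),btn(-.0291,.0801,.76,.0105),btn(-.0291,.0801,.0,.0105)])
E
```

```text
clock: 24.32
ee_pos: [0.6381, -0.007, 0.0642]
orientation: [0.0, 0.065, 0.951, -0.301]
contact_force: [-2.8, 0.6, 2.8]
gripper_width: 0.0088
grip_force: 33.0
[0.0, 0.8, -0.53, 1.66, 0.93, 1.32, 0.47] [0.6381, -0.007, 0.0642] [[-0.99, 0.12, -0.04], [0.12, 0.81, -0.57], [-0.04, -0.57, -0.82]] 0.00882121894319453
slide [0.0001, -0.0002, 0.0005] ang [-0.001, -0.0, -0.011] rows>= 0.0
slide [0.0, 0.0, 0.0] ang [-0.0, 0.0, 0.955] rows>= 4.0
slide [0.0, 0.0, 0.0] ang [-0.0, -0.0, 0.968] rows>= 4.1
```

```bash

python3 -m creep '[{"slide":[0,0,0],"angular":[0,0,0.2],"hand":0},{"slide":[0,0,0],"angular":[0,0,0.4],"hand":0},{"slide":[0,0,0],"angular":[0,0,0.6],"hand":0},{"slide":[0,0,0],"angular":[0,0,0.8],"hand":0},{"slide":[0,0,0],"angular":[0,0,0.95],"hand":0},{"slide":[0,0,0],"angular":[0,0,0.95],"hand":0}]'|tail -4; python3 log.py
python3 - <<'E'
from but import *
chain([btn(-.0291,.0801,.0,.0105)])
E
```

```text
orientation: [0.11, 0.407, 0.862, -0.281]
contact_force: [-1.5, 1.1, 5.1]
gripper_width: 0.0096
grip_force: 33.1
[-0.07, 0.77, -0.42, 1.67, 0.87, 1.27, -0.24] [0.6381, -0.007, 0.0642] [[-0.64, 0.76, -0.04], [0.64, 0.51, -0.57], [-0.42, -0.39, -0.82]] 0.009558276098123224
slide [-0.0, -0.0002, 0.0004] ang [-0.001, 0.002, 0.963] rows>= 4.0
```

```bash

python3 -m creep '[{"slide":[0,0,0],"angular":[0,0,0.2],"hand":0},{"slide":[0,0,0],"angular":[0,0,0.4],"hand":0},{"slide":[0,0,0],"angular":[0,0,0.6],"hand":0},{"slide":[0,0,0],"angular":[0,0,0.8],"hand":0},{"slide":[0,0,0],"angular":[0,0,0.96],"hand":0},{"slide":[0,0,0],"angular":[0,0,0.96],"hand":0},{"slide":[0,0,0],"angular":[0,0,0.96],"hand":0}]'|tail -4; python3 log.py
python3 - <<'E'
from but import *
chain([btn(-.0291,.0801,.0,.0105)])
E
```

```text
orientation: [0.205, 0.695, 0.652, -0.221]
contact_force: [-2.3, -0.3, 7.0]
gripper_width: 0.0095
grip_force: 33.2
[-0.15, 0.75, -0.3, 1.68, 0.8, 1.21, -0.95] [0.6381, -0.007, 0.0642] [[0.05, 1.0, -0.04], [0.82, -0.06, -0.57], [-0.58, -0.0, -0.82]] 0.009461520790935783
slide [-0.0001, -0.0001, 0.0004] ang [-0.0, 0.002, 0.005] rows>= 0.0
```

```bash

python3 -m creep '[{"slide":[0,0,0],"angular":[0,0,0],"hand":0.4},{"slide":[0,0,0],"angular":[0,0,0],"hand":0.45},{"slide":[0,0,-0.03],"angular":[0,0,0],"hand":0.45},{"slide":[0,0,-0.08],"angular":[0,0,0],"hand":0.45},{"slide":[0,0,-0.11],"angular":[0,0,0],"hand":0.45},{"slide":[0,0,-0.11],"angular":[0,0,0],"hand":0.45}]'|head -2; python3 log.py
python3 - <<'E'
from fitt import *
w=wrist(); s=get_image("scene"); save(w,"w8")
for I in([w],[s]):
    x,f,a=fit(I,np.array([*FAR,0.])); print(x.round(4),f,a)
chain([btn(*NEAR,-.9+0,.12,1)])
A=btn(*NEAR,-1.53,.06,-1); B=btn(*NEAR,-1.53,.12,-1)
p,r=pose(); rv=(B[1]*r.inv()).as_rotvec(); print(np.degrees(np.linalg.norm(rv)))
m=R.from_rotvec(rv*.45)*r; chain([(p*.5+B[0]*.5+.01*n,m),(B[0],R.from_rotvec(rv*.9)*r),A])
E
```

```text
clock: 26.7
ee_pos: [0.6433, 0.0584, 0.1551]
[-0.22, 0.67, -0.34, 1.58, 0.72, 1.38, -0.9] [0.6433, 0.0584, 0.1551] [[0.05, 1.0, -0.03], [0.82, -0.06, -0.57], [-0.57, 0.0, -0.82]] 0.03834245257897783
[-0.0285  0.0797  0.0033] 145.63529411764705 1745.0
[-0.0287  0.0799  0.033 ] 113.39607843137254 612.0
slide [-0.0014, -0.1596, -0.0007] ang [-0.001, 0.003, 1.148] rows>= 4.8
92.23149474983107
slide [-0.0007, -0.0798, -0.0104] ang [-0.002, 0.0, -0.922] rows>= 3.9
slide [0.0524, -0.0602, 0.0095] ang [-0.002, 0.0, -0.922] rows>= 3.9
slide [0.0, 0.0, 0.06] ang [-0.0, 0.0, -0.205] rows>= 1.0
```

```bash

python3 -m creep '[{"slide":[0,-0.027,-0.005],"angular":[0,0,-0.23],"hand":0.45},{"slide":[0,-0.054,-0.01],"angular":[0,0,-0.46],"hand":0.45},{"slide":[-0.001,-0.08,-0.01],"angular":[0,0,-0.69],"hand":0.45},{"slide":[-0.001,-0.08,-0.01],"angular":[-0.002,0,-0.92],"hand":0.45},{"slide":[-0.001,-0.08,-0.01],"angular":[-0.002,0,-0.92],"hand":0.45}]'|head -2; python3 log.py
python3 -m creep '[{"slide":[0.018,-0.02,0.003],"angular":[0,0,-0.23],"hand":0.45},{"slide":[0.036,-0.04,0.006],"angular":[0,0,-0.46],"hand":0.45},{"slide":[0.052,-0.06,0.01],"angular":[0,0,-0.69],"hand":0.45},{"slide":[0.052,-0.06,0.01],"angular":[-0.002,0,-0.92],"hand":0.45},{"slide":[0.052,-0.06,0.01],"angular":[-0.002,0,-0.92],"hand":0.45}]'|head -2; python3 log.py
python3 - <<'E'
from fitt import *
w=wrist(); save(w,"w9"); x,f,a=fit([w],np.array([*NEAR,-1.53])); print(x.round(4),f,a)
chain([btn(*NEAR,-1.53,.06,-1),btn(*NEAR,-1.53,.0105,-1)])
E
```

```text
clock: 27.42
ee_pos: [0.562, 0.0642, 0.1611]
[-0.15, 0.59, -0.5, 1.75, 0.74, 1.39, -0.32] [0.562, 0.0642, 0.1611] [[-0.62, 0.78, -0.04], [0.66, 0.49, -0.57], [-0.43, -0.38, -0.82]] 0.03849098318656878
clock: 28.05
ee_pos: [0.4829, 0.0639, 0.154]
[-0.07, 0.54, -0.66, 1.92, 0.75, 1.38, 0.26] [0.4829, 0.0639, 0.154] [[-0.98, 0.18, -0.04], [0.17, 0.8, -0.57], [-0.07, -0.57, -0.82]] 0.038542568848967375
[-0.0284 -0.0806 -1.523 ] 177.87058823529412 2162.0
slide [0.0007, 0.0002, 0.0593] ang [0.0, -0.0, -0.219] rows>= 0.9
slide [-0.0, -0.0, 0.0495] ang [0.0, 0.0, 0.0] rows>= 0.8
```

```bash

python3 -m creep '[{"slide":[0.001,0.001,0.04],"angular":[0,0,-0.215],"hand":0.45},{"slide":[0.001,0.001,0.07],"angular":[0,0,-0.215],"hand":0.45},{"slide":[0.001,0.001,0.095],"angular":[0,0,-0.215],"hand":0.45},{"slide":[0.001,0.001,0.108],"angular":[0,0,-0.215],"hand":0.45},{"slide":[0.001,0.001,0.108],"angular":[0,0,-0.215],"hand":0.45},{"slide":[0.001,0.001,0.108],"angular":[0,0,-0.215],"hand":0},{"slide":[0.001,0.001,0.108],"angular":[0,0,-0.215],"hand":0},{"slide":[0.001,0.001,0.108],"angular":[0,0,-0.215],"hand":0},{"slide":[0.001,0.001,0.108],"angular":[0,0,-0.215],"hand":0}]' 30; python3 log.py
python3 - <<'E'
from but import *
chain([btn(-.028,-.0802,-1.52,.0105,-1),btn(-.028,-.0802,-.76,.0105,-1),btn(-.028,-.0802,.0,.0105,-1)])
E
```

```text
clock: 29.22
ee_pos: [0.4789, 0.0046, 0.0667]
orientation: [-0.015, 0.011, 0.954, -0.3]
contact_force: [-0.3, -0.3, 6.2]
gripper_width: 0.0094
grip_force: 31.9
[-0.0, 0.65, -0.62, 2.03, 0.9, 1.23, 0.34] [0.4789, 0.0046, 0.0667] [[-1.0, 0.01, -0.04], [0.03, 0.82, -0.57], [0.02, -0.57, -0.82]] 0.009447823967661773
slide [0.0009, -0.0005, 0.003] ang [0.0, 0.004, -0.009] rows>= 0.1
slide [0.0, 0.0, 0.0] ang [0.0, 0.0, -0.968] rows>= 4.1
slide [0.0, 0.0, 0.0] ang [0.0, -0.0, -0.968] rows>= 4.1
```

```bash

python3 -m creep '[{"slide":[0,0,0],"angular":[0,0,-0.2],"hand":0},{"slide":[0,0,0],"angular":[0,0,-0.4],"hand":0},{"slide":[0,0,0],"angular":[0,0,-0.6],"hand":0},{"slide":[0,0,0],"angular":[0,0,-0.8],"hand":0},{"slide":[0,0,0],"angular":[0,0,-0.97],"hand":0},{"slide":[0,0,0],"angular":[0,0,-0.97],"hand":0}]'|tail -4; python3 log.py
python3 - <<'E'
from but import *
chain([btn(-.028,-.0802,.0,.0105,-1)])
E
```

```text
orientation: [-0.126, -0.345, 0.889, -0.273]
contact_force: [-0.7, 1.4, 5.5]
gripper_width: 0.0088
grip_force: 32.0
[0.08, 0.68, -0.73, 2.02, 0.94, 1.29, 1.07] [0.4787, 0.0049, 0.0665] [[-0.73, -0.68, -0.04], [-0.55, 0.61, -0.57], [0.41, -0.4, -0.82]] 0.008832445268801082
slide [0.0011, -0.0001, 0.003] ang [-0.003, 0.003, -0.973] rows>= 4.1
```

```bash

python3 -m creep '[{"slide":[0,0,0],"angular":[0,0,-0.2],"hand":0},{"slide":[0,0,0],"angular":[0,0,-0.4],"hand":0},{"slide":[0,0,0],"angular":[0,0,-0.6],"hand":0},{"slide":[0,0,0],"angular":[0,0,-0.8],"hand":0},{"slide":[0,0,0],"angular":[0,0,-0.97],"hand":0},{"slide":[0,0,0],"angular":[0,0,-0.97],"hand":0},{"slide":[0,0,0],"angular":[0,0,-0.97],"hand":0}]'|tail -4; python3 log.py
python3 - <<'E'
from but import *
chain([btn(-.028,-.0802,.0,.0105,-1)])
E
python3 -m creep '[{"slide":[0,0,0],"angular":[0,0,0],"hand":0.4},{"slide":[0,0,0],"angular":[0,0,0],"hand":0.45},{"slide":[0,0,-0.03],"angular":[0,0,0],"hand":0.45},{"slide":[0,0,-0.08],"angular":[0,0,0],"hand":0.45},{"slide":[0,0,-0.13],"angular":[0,0,0],"hand":0.45},{"slide":[0,0,-0.17],"angular":[0,0,0],"hand":0.45},{"slide":[0,0,-0.17],"angular":[0,0,0],"hand":0.45}]'|head -2
python3 - <<'E'
from fitt import *
w=wrist(); s=get_image("scene"); t=get_image("top"); save(w,"w10")
for nm,g in(("near",NEAR),("far",FAR)):
  for l,im in(("w",w),("s",s),("t",t)):
    x,f,a=fit([im],np.array([*g,0.])); print(nm,l,x.round(4),round(f),a)
c=np.zeros((600,800,3),np.uint8); a=cv2.resize(w["img"],(400,300)); c[:300,:400]=a; a=cv2.resize(s["img"],(800,600))[100:520,150:550]; c[:420,400:]=a; a=cv2.resize(t["img"][90:390,120:520],(400,300)); c[300:,:400]=a; save(dict(img=c),"c10")
E
```

```text
orientation: [-0.218, -0.651, 0.698, -0.206]
contact_force: [-2.1, 2.5, 5.5]
gripper_width: 0.0095
grip_force: 32.0
[0.16, 0.73, -0.84, 2.02, 0.99, 1.35, 1.79] [0.4784, 0.005, 0.0664] [[-0.06, -1.0, -0.04], [-0.82, 0.07, -0.57], [0.57, -0.0, -0.82]] 0.00948529034275237
slide [0.001, 0.0003, 0.003] ang [-0.003, 0.002, -0.004] rows>= 0.1
clock: 31.72
ee_pos: [0.4855, 0.1043, 0.207]
near w [-0.0285 -0.0809 -0.0033] 109 1392.0
near s [-0.027  -0.0791 -0.027 ] 95 473.0
near t [-0.0265 -0.0802  0.0019] 47 337.0
far w [-0.0296  0.0791  0.0311] 287 1782.0
far s [-0.0283  0.0794  0.0581] 117 609.0
far t [-0.0271  0.0807 -0.0404] 69 328.0
```

View pics/c10.png

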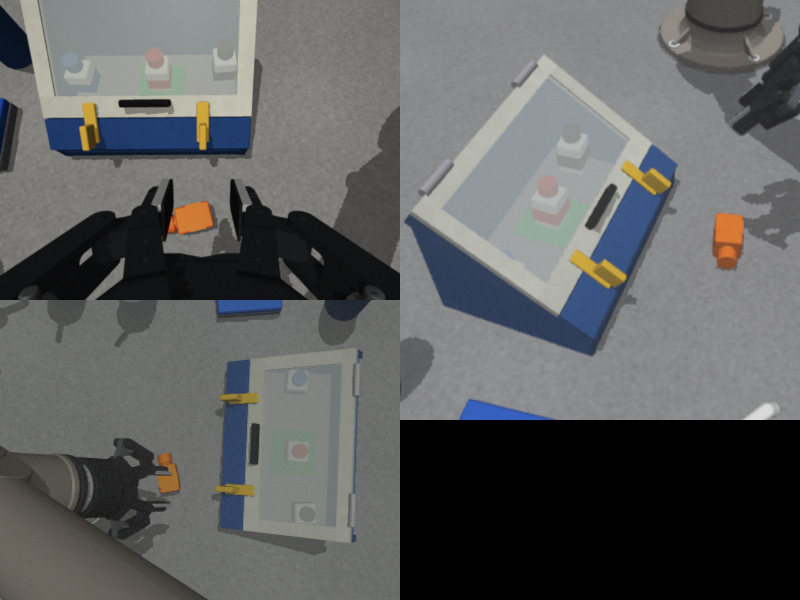

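The lid is shut, both yellow arms point up the slope over its edge (near -0.003 rad; far within about ±0.05 rad), and the bottle stands on the pad. The gripper is clear of everything.

```bash
python3 -c "
from cell import ticket; print(ticket.sign_off())"
```

```text
the job is handed in; nothing more can be done
None
```

I handed the job in at about 32 s: the bottle stands upright in the middle of the green pad, the lid is fully shut, and both turnbuttons were then turned up the slope over its edge. The two stock bottles and the dish were not touched.

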